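Flatten the pressed-flower bookmarks on the warming plate

ROBOT

A 7-joint arm with a two-finger parallel gripper is mounted at the origin on the work surface. World frame = base frame: x ahead of the robot, y to its left, z up, the work surface at z = 0. Lengths are in m, angles in degrees, forces in N, time in s.
With the tool pointing down it reaches from about 0.35 to 0.9 m from the base axis. Payload 7.2 kg.
Tool frame: the origin (TCP) lies on the centre line of the jaws, within the pads' length; the fingertips stand 19 mm ahead of it and the grasp point (between the pads) is the TCP (manip.tip_reach is the distance from the TCP to the fingertips, in m); z points along the fingers, y is the line along which they close (so a half turn about z gives the same grasp; the last joint's range is limited). The gripper opens to 85 mm and grips with 20 to 120 N. Pads are 22 mm wide; open, the fingers measure 114 mm over their backs; the gripper's body (76 mm by 85 mm) begins 54 mm behind the grasp point. The pads swing forward as they close: fully open they stand 13 mm farther back than shut.
Start: joints at [-77.017, 23.554, -0.728, 91.456, 0.321, 64.991, -4.71], TCP at [0.182, 0.598, 0.25] pointing down, gripper open.
Joint ranges: [-169.25, 169.25], [-16.82, 113.86], [-84.01, 82.57], [7.8, 145.47], [-59.2, 239.2], [7.22, 106.19], [-163.78, 163.78]. Speed limits (degrees/s): [136.94, 136.94, 172.46, 172.46, 180, 180, 180].

INTERFACE

Orientations are given as a 3x3 rotation matrix whose columns are the frame's x, y, z axes.
In Python, from cell import manip gives the robot as it stands.
- The arm moves only by the shell command python3 -m inch 'ROWS' [FORCE]. ROWS is JSON, a list of rows, each an object of numbers: "x", "y", "z": the shift along the tool's x, y, z in units of 25 mm (1.0 is 25 mm); "twist": the turn about the tool's z in units of 8 degrees (1.0 is 8 degrees); "gripper": the opening, from -1 (shut) to 1 (fully open). A call has 1 to 10 rows; each row shifts and turns the commanded pose from where the row before left it, along the tool's axes as they then stand; what a row does not reach is not made up. A row lasts 1/8 s, in which the tool goes at most 62.5 mm and 10.7 degrees, less where a joint would pass 70% of its speed; a pose out of reach is approached as far as the arm can. A call is refused whole if a number of a shift passes 1 or a number of a turn 1, either way. A call with a gripper value outside its range is refused whole. The fingers move at their own pace and stop on an object; FORCE is the grip in N (left out, the last holds). Time passes only in rows, so rows that do not move let the fingers close. It gives the time, the measured TCP pose, the force, the opening and the grip force at its end, in the units of the state.
- manip.observe(): the state, without advancing time (a new reading comes with each control period).
- manip.get_image(name): name is "scene" or "top" or "wrist"; returns the picture (400x640x3 uint8, blue, green, red); there is no depth.
- manip.camera_params(name): a dict with "fx", "fy", "cx", "cy" (pixels), "pose" (4x4, takes a point from camera to world coordinates). Camera axes: x right, y down, z forward; pixel columns grow to the right and rows downward; lengths in m; the calibration is good to about 2 mm. A picture is of the moment at which its call begins: read the wrist's pose just before it. camera_params takes no time and is no camera call; for the wrist camera it gives the pose at the moment of the call.
- manip.sign_off(): hands the job in; it is judged then, once.
The state is a dict: "t": time; "joint_positions": joint angles; "joint_vel": joint speeds; "tau": joint torques, N m; "tool_pos": TCP position; "ee_rot": TCP orientation; "ft_force": force on the tool from outside, world axes, zero at the start; "wrist_torque": the same for the moment, N m; "width": finger opening in m; "gripper_force": force on a finger pad.
Only numpy, scipy, OpenCV 4.12 (cv2) and the standard library are available. Lean on these libraries where they do the work, as an engineer would, in place of code of your own. Each camera call takes 0.05 s, during which the arm holds its last target. There are 200 camera calls.

TASK

The cast bookmarks in the mould board have curled a little and must be flattened: slide each one out past the open front edge of its channel, grip it there and lay it flat across the warming plate, centred over the plate, side by side without overlapping, and stand one press weight upright on the middle of each. Once all are loaded and weighted, turn the dial so that its pointer stands at the index tick. Leave the other things on the table undisturbed; a spare weight may stay where it is.

Things in the scene. Friction and masses are not known exactly. Their poses are not given: they have to be found in the camera images.
- bookmark0_center (a point): one of two or three alike stiff flat resin bookmarks with pressed flowers (one may be absent), 190 x 46 x 3 mm, about 30 g; the point is its centre, x along its length, z up. Starts flat and lengthwise in a channel of the mould board, 2 mm clear at each side, so it cannot be gripped there. Slides under a light press (5 N) of closed fingertips; tips off once half its length is out.
- bookmark1_center (a point): one of two or three alike stiff flat resin bookmarks with pressed flowers (one may be absent), 190 x 46 x 3 mm, about 30 g; the point is its centre, x along its length, z up. Starts flat and lengthwise in a channel of the mould board, 2 mm clear at each side, so it cannot be gripped there. Slides under a light press (5 N) of closed fingertips; tips off once half its length is out.
- bookmark2_center (a point): one of two or three alike stiff flat resin bookmarks with pressed flowers (one may be absent), 190 x 46 x 3 mm, about 30 g; the point is its centre, x along its length, z up. Starts flat and lengthwise in a channel of the mould board, 2 mm clear at each side, so it cannot be gripped there. Slides under a light press (5 N) of closed fingertips; tips off once half its length is out.
- weight0_center (a point): one of three alike steel press weights, 50 mm high, 0.33 kg: round foot 44 mm across and 24 mm high, with a round grip on top 18 mm across, from 30 to 50 mm above the underside; the point is its centre, 25 mm above its underside, on its axis. It stands on the table at the start.
- weight1_center (a point): one of three alike steel press weights, 50 mm high, 0.33 kg: round foot 44 mm across and 24 mm high, with a round grip on top 18 mm across, from 30 to 50 mm above the underside; the point is its centre, 25 mm above its underside, on its axis. It stands on the table at the start.
- weight2_center (a point): one of three alike steel press weights, 50 mm high, 0.33 kg: round foot 44 mm across and 24 mm high, with a round grip on top 18 mm across, from 30 to 50 mm above the underside; the point is its centre, 25 mm above its underside, on its axis. It stands on the table at the start.
- mould_front (a point): fixed mould board, 230 (x) x 174 mm (y): the point is the middle of its open front edge, at channel floor height, 60 mm above the table; x points into the channels. Three straight channels along x, 50 mm wide, centred at y = -56, 0, +56 mm; walls 6 mm high, closed at the back. In front of the edge (negative x) there is only the table, 60 mm lower.
- plate (a point): fixed warming plate: the point is the centre of its flat top, 25 mm above the table, z up. Top 130 mm in x, y from -118 to +118 mm; a 6 mm lip at the +y end, the 45 mm high control housing (as wide in x, y -118 to -184 mm) at the other; no lip along x = -65 and +65 mm. Bookmarks go across it (length along x, ends overhanging); y = -74, 0, +74 mm leaves room for fingers.
- dial (a joint): angle of the dial on the control housing, rad, 0 to 2.6, growing clockwise seen from above; it turns with light friction and stays where it is left. It starts 0 to 0.3.
- dial_grip (a point): the dial's bar grip, 40 mm long (along its x), 12 mm thick (y), its top 12 mm above this point and its foot disc (42 mm across) 14 mm below it; the point is on the dial's upright axis, 66 mm above the table. Its x axis points to the end with the white pointer line.
- index (a point): black index tick on the white ring round the dial, on the housing top; its x axis points outward from the dial's axis through the tick. The dial is set when the pointer's x axis points the same way. The tick lies at a dial angle of 0.9 to 1.8 rad, different at each start.
- glue_jar: bystander, loose: small clear jar, 52 mm across, 65 mm high; origin at its underside
- varnish: bystander, loose: slim bottle, 44 mm across, 110 mm high; origin at its underside
- spool: bystander, loose: white thread spool, 40 mm across, 46 mm high; origin at its underside
- mug: bystander, loose: white mug, 76 mm across, 90 mm high; origin at its underside
There are look-alikes about, which are no part of the job. What is shaped like the part that bears weight0_center but red or yellow is not meant.

How it is judged:
By the outcome, as a careful person would: the job done as asked, in the order asked, and still so for the second after the job is handed in, with the robot touching nothing.
Of bookmark0, bookmark1, bookmark2 only 2 to 3 are there at a start; the rules pass over those that are not, and their reading is None.
At some moment in a run one of weight0, weight1, weight2 may be knocked a few centimetres aside while the robot is not near it.
It also fails if it takes over 210 s, if anything falls off the work surface, if the arm or the gripper's body presses on something with over 40 N, if the wrist force passes 120 N, or if a joint passes its speed limit or range.

## Working session

There is one attempt and no reset: what is moved stays moved. The work goes in short steps, Python scripts to look and compute and a shell command to move; the robot and the scene stay as the last step left them, time stands still between calls to the robot, and variables do not carry over. Pictures are saved under pics/ and viewed, at most 14 in all, crops included, and the job is handed in when it is done.

```bash
ls; mkdir -p pics; python3 - <<'E'
from cell import manip
import cv2,numpy as np
s=manip.observe();print(s)
for n in("scene","top"):
    cv2.imwrite(f"pics/{n}0.png",manip.get_image(n)); p=manip.camera_params(n);print(n,p["fx"],p["fy"],p["cx"],p["cy"],np.round(p["pose"],4).tolist())
E
```

```text
pics
{'t': 0.0, 'joint_positions': array([-77.01450328,  23.601782  ,  -0.72768837,  91.50409415,
         0.3219525 ,  64.99014271,  -4.70872785]), 'joint_vel': array([ 0.01191746, -0.03402696,  0.04764562,  0.05636375, -0.03060852,
       -0.12607114, -0.0919959 ]), 'tau': array([ 4.54336805e-05, -6.00625920e+01,  6.82558157e-01, -2.99419999e+01,
        1.39594983e-02,  1.05160457e-02,  1.34263331e-05]), 'tool_pos': array([0.18153116, 0.59757054, 0.2494336 ]), 'ee_rot': array([[-9.56860229e-01,  2.90548421e-01, -3.42748136e-04],
       [ 2.90548590e-01,  9.56858895e-01, -1.60398945e-03],
       [-1.38074998e-04, -1.63437870e-03, -9.99998655e-01]]), 'ft_force': array([-0.26198734,  0.15018636,  0.24067014]), 'wrist_torque': array([ 0.02309914, -0.02371878,  0.02898784]), 'gripper_force': 0.0, 'width': 0.0855265746484738}
scene 502.8887142439494 502.8887142439494 321.20941375164324 204.73218680663334 [[-0.1361, 0.7181, -0.6825, 1.334], [0.9906, 0.0897, -0.1031, 0.0696], [-0.0128, -0.6901, -0.7236, 0.8655], [0.0, 0.0, 0.0, 1.0]]
top 454.16693791427474 454.16693791427474 318.5476448786755 205.20780312914968 [[-0.0158, -0.9986, 0.0511, 0.528], [-0.9998, 0.0164, 0.0118, -0.0535], [-0.0126, -0.0509, -0.9986, 1.0818], [0.0, 0.0, 0.0, 1.0]]
```

View pics/scene0.png

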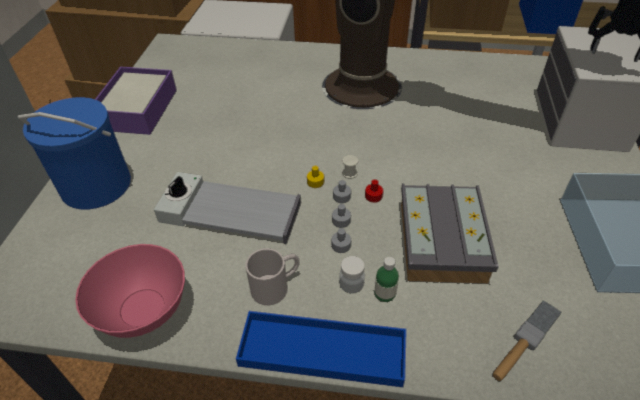

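View pics/top0.png

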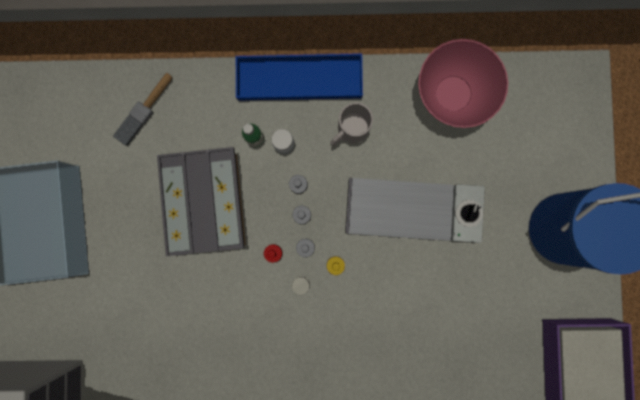

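Two bookmarks are in the outer channels of the mould (top picture 175,205 and 227,200). There are three grey weights at (298,184), (302,215) and (306,247), the plate at (400,209) and the dial at (470,213). I'll enlarge the mould and the dial.

```bash
python3 - <<'E'
import cv2,numpy as np
s=cv2.imread("pics/scene0.png");t=cv2.imread("pics/top0.png")
R=lambda im,w,h:cv2.resize(im,(w,h),interpolation=cv2.INTER_CUBIC)
a=R(t[140:265,150:260],352,400); b=R(s[175:290,390:505],400,400)
c=R(t[170:260,340:490],400,240);c2=R(s[165:230,150:215],240,240)
o=np.zeros((600,752,3),np.uint8)
a=R(t[140:265,150:260],308,350);b=R(s[175:290,390:505],350,350)
o[:350,:308]=a;o[:350,308:658]=b;o[355:595,:400]=c;o[355:595,405:645]=c2
cv2.imwrite("pics/crop0.png",np.clip(o*1.6,0,255).astype(np.uint8))
E
```

```text
(no output)
```

View pics/crop0.png

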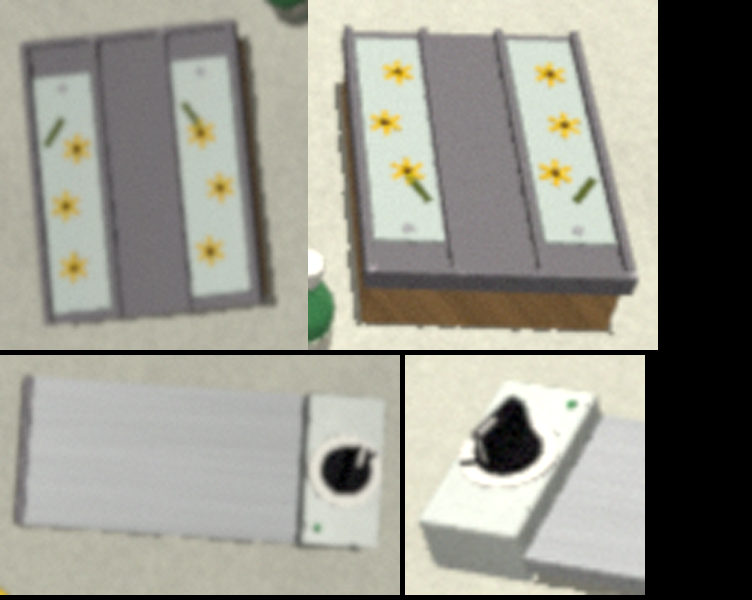

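Mould: the open front faces the robot (−x, bottom of the top picture), with bookmarks in the left and right channels. The dial's white pointer points up-right in the top view. Now I'll measure from the top camera.

```bash
cat > h.py <<'E'
from cell import manip
import cv2,numpy as np
def ray(p,uv,z):
    uv=np.atleast_2d(np.asarray(uv,float)); P=np.asarray(p["pose"])
    d=np.c_[(uv[:,0]-p["cx"])/p["fx"],(uv[:,1]-p["cy"])/p["fy"],np.ones(len(uv))]@P[:3,:3].T
    o=P[:3,3]; return (o+d*((z-o[2])/d[:,2])[:,None])[:,:2]
def proj(p,X):
    P=np.asarray(p["pose"]); c=(np.atleast_2d(X)-P[:3,3])@P[:3,:3]
    return np.c_[c[:,0]/c[:,2]*p["fx"]+p["cx"],c[:,1]/c[:,2]*p["fy"]+p["cy"]]
def blobs(m,amin,roi=None):
    m=m.astype(np.uint8)*255
    if roi is not None:
        k=np.zeros_like(m);k[roi[1]:roi[3],roi[0]:roi[2]]=1;m=m*k
    cs,_=cv2.findContours(m,cv2.RETR_EXTERNAL,cv2.CHAIN_APPROX_NONE)
    return [c for c in cs if cv2.contourArea(c)>amin]
def rect(p,c,z):
    w=ray(p,c.reshape(-1,2),z).astype(np.float32); (x,y),(a,b),t=cv2.minAreaRect(w*1000)
    if a<b:a,b,t=b,a,t+90
    return np.round([x/1000,y/1000],4),np.round([a,b],1),round(((t+90)%180)-90,1)
def pose():
    s=manip.observe();R=s["ee_rot"];print("tcp",np.round(s["tool_pos"],4),"xaxis",round(np.degrees(np.arctan2(R[1,0],R[0,0])),2),"tilt",np.round(R[:2,2],4),"F",np.round(s["ft_force"],1),"w",round(s["width"],4),"gf",round(s["gripper_force"],1),"t",round(s["t"],2));return s
def todo(x,y,z,ang=None):
    "shift left to do, in tool axes units"
    s=pose();R=s["ee_rot"];d=R.T@(np.array([x,y,z])-s["tool_pos"])/.025
    a=np.degrees(np.arctan2(R[1,0],R[0,0]))
    print("units xyz",np.round(d,3),"twist",None if ang is None else np.round(((a-ang+180)%360-180)/8,3))
E
python3 - <<'E'
from h import *
t=cv2.imread("pics/top0.png");p=manip.camera_params("top");h=cv2.cvtColor(t,cv2.COLOR_BGR2HSV)
for n,(u,v) in dict(table=(270,220),bm=(227,175),bm2=(176,180),mould=(200,200),plate=(400,210),house=(470,235),w=(298,180),w1=(306,247)).items(): print(n,t[v,u],h[v,u])
g=t.astype(int)
bm=(g[:,:,1]>g[:,:,2]+4)&(g[:,:,1]>90)
for c in blobs(bm,200,(150,140,260,265)): print("bm",rect(p,c,.063))
m=(h[:,:,2]<100)
pl=(g[:,:,0]>=g[:,:,2]-1)
for c in blobs(pl,800,(330,165,460,250)): print("plate",rect(p,c,.025),cv2.boundingRect(c))
mo=(g[:,:,0]>=g[:,:,2]-1)
for c in blobs(mo,2000,(150,140,256,265)): print("mould",rect(p,c,.066),cv2.boundingRect(c), ray(p,cv2.boxPoints(cv2.minAreaRect(c)),.066).round(3).tolist())
for c in blobs(pl,30,(285,170,320,260)): print("w",ray(p,cv2.minEnclosingCircle(c)[0],.015).round(4),cv2.minEnclosingCircle(c),cv2.contourArea(c))
E
```

```text
table [102 112 113] [ 27  25 113]
bm [119 125 118] [ 64  14 125]
bm2 [115 121 114] [ 64  15 121]
mould [72 70 72] [150   7  72]
plate [117 117 116] [ 90   2 117]
house [128 135 132] [ 43  13 135]
w [ 99 100  99] [ 60   3 100]
w1 [103 104 103] [ 60   2 104]
bm (array([0.5787, 0.2818]), array([187.5,  44.3]), 5.2)
bm (array([0.5897, 0.1695]), array([187.9,  44.7]), 4.9)
plate (array([ 0.5703, -0.2317]), array([248. , 126.7]), 85.0) (346, 179, 109, 61)
mould (array([0.5933, 0.2251]), array([226.5, 171.6]), 5.2) (159, 149, 84, 106) [[0.699, 0.322], [0.713, 0.15], [0.488, 0.129], [0.474, 0.299]]
w [[ 0.4839 -0.0071]] ((304.76666259765625, 247.5), 8.51897144317627) 189.0
w [[ 0.5613 -0.0008]] ((301.6111145019531, 214.5), 8.651436805725098) 189.5
w [[0.6334 0.0068]] ((298.0, 184.0), 8.544103622436523) 195.5
```

```bash
python3 -m inch '[{"z":-1,"gripper":-1},{"z":-1},{"x":-1,"y":-0.345},{"x":-1,"y":-0.345},{"x":-1,"y":-0.345},{"x":-1,"y":-0.345},{"x":-1,"y":-0.345},{"x":-1,"y":-0.345},{"x":-1,"y":-0.345},{"x":-1,"y":-0.345}]' 40
python3 -m inch '[{"x":-1,"y":-0.345},{"x":-1,"y":-0.345},{"x":-1,"y":-0.345},{"x":-1,"y":-0.345},{"x":-1,"y":-0.345},{"x":-1,"y":-0.345},{"twist":-0.92},{"twist":-0.92},{"twist":-0.92},{}]'
python3 - <<'E'
from h import *
todo(.6187,.2854,.12,185.2)
p=manip.camera_params("wrist");cv2.imwrite("pics/wr1.png",manip.get_image("wrist"))
print(np.round(p["pose"],3).tolist(),p["fx"])
E
```

```text
tcp [0.1815 0.5976 0.2495] xaxis 163.11 tilt [-0.0003 -0.0015] F [-0.3  0.8 -0.4] w 0.0856 gf 0.0 t 0.1
units xyz [-20.361  -6.861   5.194] twist -2.761
[[0.292, 0.923, 0.252, 0.118], [0.957, -0.281, -0.079, 0.617], [-0.002, 0.264, -0.964, 0.373], [0.0, 0.0, 0.0, 1.0]] 327.96616692997605invalid input at $[0]: expected keys x, y, z, twist, gripper
invalid input at $[0]: expected keys x, y, z, twist, gripper
```

View pics/wr1.png

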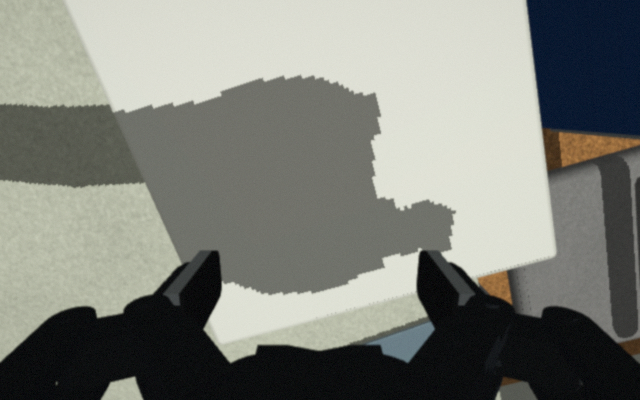

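The moves were refused because each row needs all five keys. The picture shows only the toaster top under the open fingers.

```bash
python3 -m inch '[{"x":0,"y":0,"z":-1,"twist":0,"gripper":-1},{"x":0,"y":0,"z":-1,"twist":0,"gripper":-1},{"x":-1,"y":-0.345,"z":0,"twist":0,"gripper":-1},{"x":-1,"y":-0.345,"z":0,"twist":0,"gripper":-1},{"x":-1,"y":-0.345,"z":0,"twist":0,"gripper":-1},{"x":-1,"y":-0.345,"z":0,"twist":0,"gripper":-1},{"x":-1,"y":-0.345,"z":0,"twist":0,"gripper":-1},{"x":-1,"y":-0.345,"z":0,"twist":0,"gripper":-1},{"x":-1,"y":-0.345,"z":0,"twist":0,"gripper":-1},{"x":-1,"y":-0.345,"z":0,"twist":0,"gripper":-1}]' 40
python3 -m inch '[{"x":-1,"y":-0.345,"z":0,"twist":0,"gripper":-1},{"x":-1,"y":-0.345,"z":0,"twist":0,"gripper":-1},{"x":-1,"y":-0.345,"z":0,"twist":0,"gripper":-1},{"x":-1,"y":-0.345,"z":0,"twist":0,"gripper":-1},{"x":-1,"y":-0.345,"z":0,"twist":0,"gripper":-1},{"x":-1,"y":-0.345,"z":0,"twist":0,"gripper":-1},{"x":0,"y":0,"z":0,"twist":-0.92,"gripper":-1},{"x":0,"y":0,"z":0,"twist":-0.92,"gripper":-1},{"x":0,"y":0,"z":0,"twist":-0.92,"gripper":-1},{"x":0,"y":0,"z":0,"twist":0,"gripper":-1}]'
python3 - <<'E'
from h import *
todo(.6187,.2854,.12,185.2)
p=manip.camera_params("wrist");im=manip.get_image("wrist");cv2.imwrite("pics/wr2.png",im)
g=im.astype(int);bm=(g[:,:,1]>g[:,:,2]+4)&(g[:,:,1]>90)
for c in blobs(bm,2000): print("bm",rect(p,c,.063),cv2.boundingRect(c))
E
```

```text
t: 1.4
tool_pos: [0.3535, 0.4732, 0.3]
ee_rot: [[-0.957, 0.291, -0.0], [0.291, 0.957, -0.0], [0.0, -0.001, -1.0]]
ft_force: [-0.2, -0.8, -0.8]
width: 0.0003
gripper_force: 0.0
t: 2.65
tool_pos: [0.4813, 0.3807, 0.3]
ee_rot: [[-0.996, -0.089, -0.001], [-0.089, 0.996, -0.0], [0.001, -0.0, -1.0]]
ft_force: [-0.5, 0.0, -0.2]
width: 0.0
gripper_force: 0.0
tcp [0.4813 0.3807 0.3   ] xaxis -174.87 tilt [-0.0005 -0.0002] F [-0.5  0.  -0.2] w 0.0 gf 0.0 t 2.65
units xyz [-5.135 -4.285  7.197] twist -0.008
bm (array([0.5895, 0.1692]), array([192.1,  48.5]), 5.2) (99, 166, 64, 152)
bm (array([0.56  , 0.2787]), array([155. ,  48.5]), 5.1) (199, 165, 51, 126)
bm (array([0.5547, 0.6162]), array([294.2, 262. ]), 5.3) (401, 123, 239, 232)
```

View pics/wr2.png

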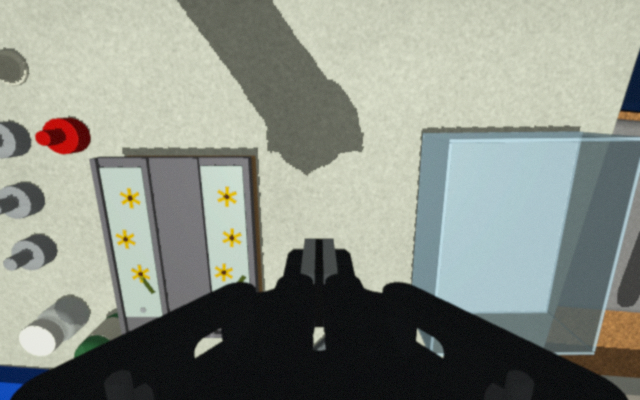

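The wrist picture shows both bookmarks in the outer channels, and its position for B matches the top view within 1 mm. Now over A and down.

```bash
python3 -m inch '[{"x":-0.85,"y":-0.72,"z":0,"twist":0,"gripper":-1},{"x":-0.85,"y":-0.72,"z":0.3,"twist":0,"gripper":-1},{"x":-0.85,"y":-0.72,"z":0.9,"twist":0,"gripper":-1},{"x":-0.85,"y":-0.72,"z":0.9,"twist":0,"gripper":-1},{"x":-0.85,"y":-0.72,"z":0.9,"twist":0,"gripper":-1},{"x":-0.85,"y":-0.72,"z":0.9,"twist":0,"gripper":-1},{"x":0,"y":0,"z":0.9,"twist":0,"gripper":-1},{"x":0,"y":0,"z":0.9,"twist":0,"gripper":-1},{"x":0,"y":0,"z":0.9,"twist":0,"gripper":-1},{"x":0,"y":0,"z":0.5,"twist":0,"gripper":-1}]' 
python3 - <<'E'
from h import *
todo(.6187,.2854,.082,185.2)
E
```

```text
t: 3.95
tool_pos: [0.6176, 0.2846, 0.1213]
ee_rot: [[-0.996, -0.088, -0.002], [-0.088, 0.996, -0.001], [0.002, -0.001, -1.0]]
ft_force: [-0.3, -0.7, 0.0]
width: -0.0005
gripper_force: 0.0
tcp [0.6176 0.2846 0.1213] xaxis -174.93 tilt [-0.0016 -0.001 ] F [-0.3 -0.7  0. ] w -0.0005 gf 0.0 t 3.95
units xyz [-0.05   0.03   1.573] twist -0.016
```

```bash
python3 -m inch '[{"x":0,"y":0.03,"z":0.5,"twist":0,"gripper":-1},{"x":0,"y":0,"z":0.5,"twist":0,"gripper":-1},{"x":0,"y":0,"z":0.4,"twist":0,"gripper":-1},{"x":0,"y":0,"z":0.1,"twist":0,"gripper":-1},{"x":0,"y":0,"z":0,"twist":0,"gripper":-1}]' | grep -E "pos|force"
python3 -m inch '[{"x":0,"y":0,"z":0.06,"twist":0,"gripper":-1},{"x":0,"y":0,"z":0,"twist":0,"gripper":-1}]' | grep -E "pos|force"
```

```text
tool_pos: [0.6182, 0.2855, 0.0854]
ft_force: [-0.1, 0.7, -0.0]
gripper_force: 0.0
tool_pos: [0.6182, 0.2856, 0.0841]
ft_force: [-0.3, 0.5, 0.2]
gripper_force: 0.0
```

```bash
for i in 1; do python3 -m inch '[{"x":0,"y":0,"z":0.06,"twist":0,"gripper":-1},{"x":0,"y":0,"z":0,"twist":0,"gripper":-1}]' | grep -E "pos|ft_force"
python3 -m inch '[{"x":0,"y":0,"z":0.04,"twist":0,"gripper":-1},{"x":0,"y":0,"z":0,"twist":0,"gripper":-1}]' | grep -E "pos|ft_force"
python3 -m inch '[{"x":0,"y":0,"z":0.04,"twist":0,"gripper":-1},{"x":0,"y":0,"z":0,"twist":0,"gripper":-1}]' | grep -E "pos|ft_force"; done
```

```text
tool_pos: [0.6181, 0.2855, 0.0823]
ft_force: [-0.9, -0.5, 0.4]
tool_pos: [0.6182, 0.2855, 0.0822]
ft_force: [-2.3, -2.2, 6.9]
tool_pos: [0.6181, 0.2856, 0.0822]
ft_force: [-5.5, -1.7, 13.1]
```

```bash
python3 -m inch '[{"x":0,"y":0,"z":-0.04,"twist":0,"gripper":-1},{"x":0.3,"y":0,"z":0,"twist":0,"gripper":-1},{"x":0.35,"y":0,"z":0,"twist":0,"gripper":-1},{"x":0.35,"y":0,"z":0,"twist":0,"gripper":-1},{"x":0,"y":0,"z":0,"twist":0,"gripper":-1}]' | grep -E "pos|ft_force"
python3 - <<'E'
from h import *
p=manip.camera_params("top");im=manip.get_image("top")
g=im.astype(int);bm=(g[:,:,1]>g[:,:,2]+4)&(g[:,:,1]>90)
for c in blobs(bm,100,(150,140,260,300)): print("bm",rect(p,c,.063),cv2.boundingRect(c))
E
```

```text
tool_pos: [0.5929, 0.2836, 0.0822]
ft_force: [-0.4, -0.9, 8.4]
bm (array([0.5205, 0.2763]), array([122.3,  45.7]), 5.7) (166, 206, 25, 57)
bm (array([0.6301, 0.2867]), array([43.3, 32.5]), -82.9) (163, 178, 21, 15)
bm (array([0.5895, 0.1696]), array([187.8,  45. ]), 5.0) (212, 161, 27, 85)
```

It slides with the finger. Continue.

```bash
python3 -m inch '[{"x":0.35,"y":0,"z":0,"twist":0,"gripper":-1},{"x":0.35,"y":0,"z":0,"twist":0,"gripper":-1},{"x":0.35,"y":0,"z":0,"twist":0,"gripper":-1},{"x":0.35,"y":0,"z":0,"twist":0,"gripper":-1},{"x":0.35,"y":0,"z":0,"twist":0,"gripper":-1},{"x":0.3,"y":0,"z":0,"twist":0,"gripper":-1},{"x":0,"y":0,"z":0,"twist":0,"gripper":-1},{"x":0,"y":0,"z":-0.5,"twist":0,"gripper":-1},{"x":0,"y":0,"z":-1,"twist":0,"gripper":-1}]' | grep -E "pos|ft_force"
python3 - <<'E'
from h import *
p=manip.camera_params("top");im=manip.get_image("top")
g=im.astype(int);bm=(g[:,:,1]>g[:,:,2]+4)&(g[:,:,1]>90)
for c in blobs(bm,100,(150,140,260,300)): print("bm",rect(p,c,.063),cv2.boundingRect(c))
todo(.6296,.1731,.12,185.2)
E
```

```text
tool_pos: [0.5407, 0.2781, 0.1183]
ft_force: [0.6, 0.1, -0.2]
bm (array([0.4697, 0.2714]), array([122.9,  46.3]), 5.8) (168, 229, 25, 57)
bm (array([0.5782, 0.2823]), array([44.1, 35.5]), -85.2) (165, 200, 21, 17)
bm (array([0.5897, 0.1698]), array([188.6,  45.5]), 5.4) (211, 161, 28, 85)
tcp [0.5427 0.2791 0.1223] xaxis -174.81 tilt [0.0019 0.0014] F [1.6 0.2 2.4] w -0.0001 gf 0.0 t 7.42
units xyz [-3.077 -4.538  0.094] twist -0.001
```

```bash
python3 -m inch '[{"x":0.9,"y":0,"z":0,"twist":0,"gripper":0.6},{"x":0.95,"y":-0.03,"z":0,"twist":0,"gripper":0.6},{"x":0.95,"y":-0.03,"z":0,"twist":0,"gripper":0.6},{"x":0.95,"y":0,"z":0,"twist":0,"gripper":0.6},{"x":0.95,"y":0,"z":0,"twist":0,"gripper":0.6},{"x":0,"y":0,"z":0.4,"twist":0,"gripper":0.6},{"x":0,"y":0,"z":0.4,"twist":0,"gripper":0.6},{"x":0,"y":0,"z":0,"twist":0,"gripper":0.6}]' 
python3 - <<'E'
from h import *
todo(.4255,.2672,.066,185.4)
E
```

```text
t: 8.43
tool_pos: [0.4255, 0.2661, 0.0977]
ee_rot: [[-0.996, -0.09, -0.001], [-0.09, 0.996, -0.001], [0.001, -0.001, -1.0]]
ft_force: [0.3, -0.9, 0.5]
width: 0.0686
gripper_force: 0.0
tcp [0.4255 0.2661 0.0977] xaxis -174.84 tilt [-0.0012 -0.0012] F [ 0.3 -0.9  0.5] w 0.0686 gf 0.0 t 8.43
units xyz [-0.006  0.047  1.266] twist -0.03
```

```bash
python3 -m inch '[{"x":0,"y":0.05,"z":0.45,"twist":0,"gripper":0.6},{"x":0,"y":0,"z":0.45,"twist":0,"gripper":0.6},{"x":0,"y":0,"z":0.37,"twist":0,"gripper":0.6},{"x":0,"y":0,"z":0,"twist":0,"gripper":0.6},{"x":0,"y":0,"z":0,"twist":0,"gripper":0},{"x":0,"y":0,"z":0,"twist":0,"gripper":0},{"x":0,"y":0,"z":0,"twist":0,"gripper":0},{"x":0,"y":0,"z":0,"twist":0,"gripper":0},{"x":0,"y":0,"z":0,"twist":0,"gripper":0}]' 50
python3 - <<'E'
from h import *
todo(.4255,.2672,.066,185.4)
cv2.imwrite("pics/wr3.png",manip.get_image("wrist"))
E
```

```text
t: 9.55
tool_pos: [0.4254, 0.2679, 0.0672]
ee_rot: [[-0.996, -0.09, 0.0], [-0.09, 0.996, 0.0], [-0.0, 0.0, -1.0]]
ft_force: [0.3, -0.6, 1.1]
width: 0.0439
gripper_force: 50.7
tcp [0.4254 0.2679 0.0672] xaxis -174.81 tilt [0.0004 0.0003] F [ 0.3 -0.6  1.1] w 0.0439 gf 50.7 t 9.55
units xyz [-0.003 -0.027  0.049] twist -0.027
```

View pics/wr3.png

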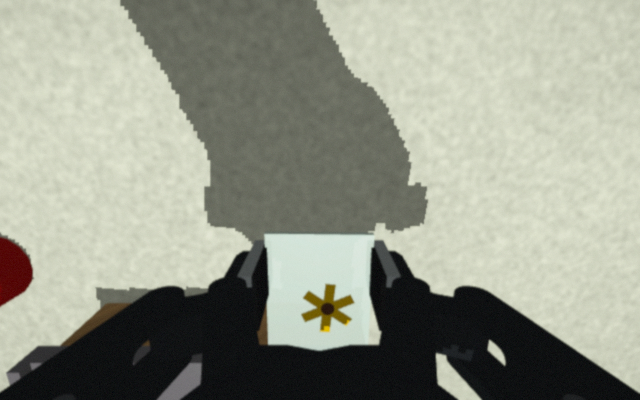

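A is gripped across its width (44 mm). Lift, and meanwhile refine the plate from the stored top picture.

```bash
python3 -m inch '[{"x":0,"y":0,"z":-0.5,"twist":0,"gripper":0},{"x":0,"y":0,"z":-1,"twist":0,"gripper":0},{"x":0,"y":0,"z":-1,"twist":0,"gripper":0},{"x":0,"y":0,"z":-1,"twist":0,"gripper":0},{"x":0,"y":0,"z":-1,"twist":0,"gripper":0},{"x":0,"y":0,"z":-1,"twist":0,"gripper":0},{"x":0,"y":0,"z":0,"twist":0,"gripper":0}]' | grep -E "pos|width"
python3 - <<'E'
from h import *
t=cv2.imread("pics/top0.png");p=manip.camera_params("top")
y=np.array([-np.sin(np.radians(-5)),np.cos(np.radians(-5))]);x=np.array([y[1],-y[0]])
c0=np.array([.5703,-.2317])
def prof(o,d,ss,z):
    P=[np.r_[o+d*s,z] for s in ss];uv=proj(p,P).astype(np.float32)
    return cv2.remap(t,uv[None,:,0],uv[None,:,1],cv2.INTER_LINEAR)[0].astype(int)
ss=np.arange(-.205,.145,.003)
for off in(-.04,0.04):
    a=prof(c0+x*off,y,ss,.025);print([f"{s*1000:.0f}:{v.sum()//3},{v[0]-v[2]}" for s,v in zip(ss,a) if abs(s)>.095 ])
ss=np.arange(-.08,.081,.003)
for off in(-.06,.06):
    a=prof(c0+y*off,x,ss,.025);print([f"{s*1000:.0f}:{v.sum()//3},{v[0]-v[2]}" for s,v in zip(ss,a) if abs(s)>.05])
E
```

```text
tool_pos: [0.426, 0.2683, 0.2069]
width: 0.0439
['-205:109,-11', '-202:109,-10', '-199:109,-10', '-196:109,-11', '-193:108,-9', '-190:116,-7', '-187:127,-4', '-184:130,-4', '-181:132,-5', '-178:131,-4', '-175:132,-4', '-172:132,-4', '-169:132,-5', '-166:131,-4', '-163:132,-4', '-160:131,-4', '-157:132,-4', '-154:133,-4', '-151:133,-4', '-148:133,-5', '-145:134,-4', '-142:134,-4', '-139:134,-5', '-136:133,-4', '-133:134,-4', '-130:132,-4', '-127:119,-3', '-124:88,-3', '-121:68,-1', '-118:89,0', '-115:109,0', '-112:113,-1', '-109:114,0', '-106:113,0', '-103:113,0', '-100:113,-1', '-97:113,-1', '95:118,-1', '98:117,0', '101:118,0', '104:118,-1', '107:118,0', '110:119,0', '113:115,1', '116:99,0', '119:79,-1', '122:74,-1', '125:76,-5', '128:93,-9', '131:106,-10', '134:109,-10', '137:110,-11', '140:110,-11', '143:110,-11']
['-205:106,-11', '-202:106,-10', '-199:107,-10', '-196:109,-10', '-193:107,-10', '-190:112,-7', '-187:122,-5', '-184:126,-4', '-181:125,-5', '-178:126,-4', '-175:128,-4', '-172:127,-3', '-169:128,-4', '-166:127,-4', '-163:127,-5', '-160:128,-4', '-157:128,-4', '-154:128,
[... 365 characters left out ...]
8,0', '116:108,-1', '119:87,-2', '122:73,-2', '125:73,-5', '128:95,-10', '131:106,-11', '134:109,-11', '137:110,-10', '140:110,-11', '143:109,-12']
['-80:109,-11', '-77:111,-11', '-74:112,-12', '-71:112,-11', '-68:105,-10', '-65:98,-5', '-62:104,-1', '-59:108,-2', '-56:110,-1', '-53:112,-1', '52:111,0', '55:111,0', '58:111,0', '61:113,-2', '64:112,-4', '67:111,-8', '70:110,-10', '73:112,-12', '76:113,-11', '79:110,-12']
['-80:108,-10', '-77:109,-12', '-74:110,-10', '-71:110,-10', '-68:110,-11', '-65:104,-5', '-62:109,-1', '-59:113,0', '-56:115,-1', '-53:116,-2', '52:118,-1', '55:117,0', '58:118,0', '61:118,-1', '64:116,-3', '67:112,-7', '70:110,-10', '73:110,-12', '76:111,-11', '79:110,-11']
```

```bash
python3 -m inch '[{"x":0,"y":0,"z":0,"twist":0.64,"gripper":0},{"x":0,"y":0,"z":0,"twist":0.64,"gripper":0},{"x":-0.1,"y":-0.6,"z":0,"twist":0,"gripper":0},{"x":-0.1,"y":-0.8,"z":0,"twist":0,"gripper":0},{"x":-0.1,"y":-0.8,"z":0,"twist":0,"gripper":0},{"x":-0.1,"y":-0.8,"z":0,"twist":0,"gripper":0},{"x":-0.1,"y":-0.8,"z":0,"twist":0,"gripper":0},{"x":-0.1,"y":-0.8,"z":0,"twist":0,"gripper":0},{"x":-0.1,"y":-0.8,"z":0,"twist":0,"gripper":0},{"x":-0.1,"y":-0.8,"z":0,"twist":0,"gripper":0}]' | grep -E "pos|width"
python3 -m inch '[{"x":-0.1,"y":-0.8,"z":0,"twist":0,"gripper":0},{"x":-0.1,"y":-0.8,"z":0,"twist":0,"gripper":0},{"x":-0.1,"y":-0.8,"z":0,"twist":0,"gripper":0},{"x":-0.1,"y":-0.8,"z":0,"twist":0,"gripper":0},{"x":-0.1,"y":-0.8,"z":0,"twist":0,"gripper":0},{"x":-0.1,"y":-0.8,"z":0,"twist":0,"gripper":0},{"x":-0.1,"y":-0.8,"z":0,"twist":0,"gripper":0},{"x":-0.1,"y":-0.8,"z":0,"twist":0,"gripper":0},{"x":-0.1,"y":-0.5,"z":0,"twist":0,"gripper":0},{"x":0,"y":0,"z":0,"twist":0,"gripper":0}]' | grep -E "pos|width"
python3 - <<'E'
from h import *
todo(.497,-.151,.1,175)
E
```

```text
tool_pos: [0.4312, 0.1095, 0.2046]
width: 0.044
tool_pos: [0.4384, -0.0634, 0.2046]
width: 0.0441
tcp [ 0.4384 -0.0634  0.2046] xaxis 174.83 tilt [0.0001 0.0001] F [-0.4  0.4 -0.5] w 0.0441 gf 50.9 t 12.97
units xyz [-2.65  -3.281  4.183] twist -0.021
```

```bash
python3 -m inch '[{"x":-0.45,"y":-0.55,"z":0,"twist":0,"gripper":0},{"x":-0.45,"y":-0.55,"z":0,"twist":0,"gripper":0},{"x":-0.45,"y":-0.55,"z":0.4,"twist":0,"gripper":0},{"x":-0.45,"y":-0.55,"z":0.8,"twist":0,"gripper":0},{"x":-0.45,"y":-0.55,"z":0.8,"twist":0,"gripper":0},{"x":-0.42,"y":-0.55,"z":0.8,"twist":0,"gripper":0},{"x":0,"y":0,"z":0.8,"twist":0,"gripper":0},{"x":0,"y":0,"z":0.58,"twist":0,"gripper":0},{"x":0,"y":0,"z":0,"twist":0,"gripper":0}]' | grep -E "pos|width"
python3 - <<'E'
from h import *
todo(.497,-.151,.1,175)
p=manip.camera_params("top");im=manip.get_image("top")
g=im.astype(int);bm=(g[:,:,1]>g[:,:,2]+4)&(g[:,:,1]>90)
for c in blobs(bm,100,(330,140,450,300)): print("bm",rect(p,c,.095),cv2.boundingRect(c))
s=manip.get_image("scene");cv2.imwrite("pics/s4.png",np.hstack([cv2.resize(s[140:290,140:340],(400,300),interpolation=2),cv2.resize(im[140:290,300:500],(400,300),interpolation=2)]))
E
```

```text
tool_pos: [0.4972, -0.1495, 0.0991]
width: 0.044
tcp [ 0.4972 -0.1495  0.0991] xaxis 175.0 tilt [-0.0021  0.0006] F [0.3 0.6 0.3] w 0.044 gf 50.9 t 14.1
units xyz [ 0.004 -0.061 -0.036] twist -0.001
bm (array([ 0.6051, -0.1585]), array([125.9,  45.9]), -6.6) (360, 163, 24, 58)
```

View pics/s4.png

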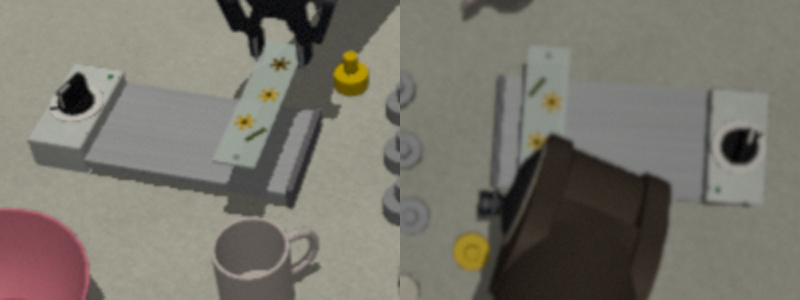

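The bookmark is held level above the plate's +y part. Lowering it.

```bash
python3 -m inch '[{"x":0,"y":-0.06,"z":0.5,"twist":0,"gripper":0},{"x":0,"y":0,"z":0.6,"twist":0,"gripper":0},{"x":0,"y":0,"z":0.6,"twist":0,"gripper":0},{"x":0,"y":0,"z":0.6,"twist":0,"gripper":0},{"x":0,"y":0,"z":0.3,"twist":0,"gripper":0},{"x":0,"y":0,"z":0,"twist":0,"gripper":0}]' | grep -E "pos|width|ft_f"
python3 - <<'E'
from h import *
todo(.497,-.151,.033,175)
E
```

```text
tool_pos: [0.4974, -0.1518, 0.0343]
ft_force: [-1.1, 0.6, 0.1]
width: 0.0441
tcp [ 0.4974 -0.1518  0.0343] xaxis 174.94 tilt [-0.0013  0.0002] F [-1.1  0.6  0.1] w 0.0441 gf 50.9 t 14.95
units xyz [0.018 0.03  0.053] twist -0.008
```

```bash
python3 -m inch '[{"x":0,"y":0,"z":0.06,"twist":0,"gripper":0},{"x":0,"y":0,"z":0,"twist":0,"gripper":0}]' | grep -E "pos|ft_f"
python3 -m inch '[{"x":0,"y":0,"z":0.02,"twist":0,"gripper":0},{"x":0,"y":0,"z":0,"twist":0,"gripper":0.4},{"x":0,"y":0,"z":0,"twist":0,"gripper":0.4},{"x":0,"y":0,"z":0,"twist":0,"gripper":0.4},{"x":0,"y":0,"z":0,"twist":0,"gripper":0.4},{"x":0,"y":0,"z":-0.6,"twist":0,"gripper":0.4},{"x":0,"y":0,"z":-1,"twist":0,"gripper":0.4},{"x":0.5,"y":0,"z":-1,"twist":0,"gripper":0.4},{"x":0.5,"y":0,"z":-1,"twist":0,"gripper":0.4},{"x":0,"y":0,"z":-1,"twist":0,"gripper":0.4}]' | grep -E "pos|ft_f|width"
python3 -m inch '[{"x":0,"y":0,"z":-1,"twist":0,"gripper":0},{"x":0,"y":0.5,"z":0,"twist":0,"gripper":-1},{"x":0,"y":0.8,"z":0,"twist":0,"gripper":-1},{"x":0,"y":0.8,"z":0,"twist":0,"gripper":-1},{"x":0,"y":0.8,"z":0,"twist":0,"gripper":-1},{"x":0,"y":0.8,"z":0,"twist":0,"gripper":-1},{"x":0,"y":0.8,"z":0,"twist":0,"gripper":-1},{"x":0,"y":0.8,"z":0,"twist":0,"gripper":-1},{"x":0,"y":0.8,"z":0,"twist":0,"gripper":-1},{"x":0,"y":0.8,"z":0,"twist":0,"gripper":-1}]' | grep -E "pos|ft_f"
python3 - <<'E'
from h import *
p=manip.camera_params("top");im=manip.get_image("top");cv2.imwrite("pics/t5.png",im)
g=im.astype(int);bm=(g[:,:,1]>g[:,:,2]+4)&(g[:,:,1]>90)
for c in blobs(bm,100,(330,140,450,300)): print("bm",rect(p,c,.028),cv2.boundingRect(c))
todo(.6296,.1731,.2,185.2)
E
```

```text
tool_pos: [0.498, -0.1518, 0.0339]
ft_force: [0.3, 0.1, -0.3]
tool_pos: [0.4719, -0.1497, 0.1497]
ft_force: [1.0, 0.0, -0.7]
width: 0.0595
tool_pos: [0.4874, 0.0236, 0.1725]
ft_force: [-0.5, -0.1, -0.2]
bm (array([ 0.5754, -0.158 ]), array([189.3,  44.9]), -6.1) (357, 167, 25, 82)
tcp [0.4877 0.0265 0.1725] xaxis 175.14 tilt [-0.001   0.0014] F [-0.   2.7  0.2] w -0.0003 gf 0.0 t 17.75
units xyz [-5.16   6.324 -1.098] twist -1.257
```

Bookmark A lies within 2 mm of its target. Now B.

```bash
python3 -m inch '[{"x":0,"y":0,"z":-1,"twist":-0.63,"gripper":-1},{"x":0,"y":0,"z":0,"twist":-0.63,"gripper":-1},{"x":-0.4,"y":0.8,"z":0,"twist":0,"gripper":-1},{"x":-0.4,"y":0.8,"z":0,"twist":0,"gripper":-1},{"x":-0.4,"y":0.8,"z":0,"twist":0,"gripper":-1},{"x":-0.6,"y":0.8,"z":0,"twist":0,"gripper":-1},{"x":-0.6,"y":0.8,"z":0,"twist":0,"gripper":-1},{"x":-0.6,"y":0.8,"z":0,"twist":0,"gripper":-1},{"x":-0.6,"y":0.5,"z":0,"twist":0,"gripper":-1},{"x":0,"y":0,"z":0,"twist":0,"gripper":-1}]' | grep -E "pos|ft_f"
python3 - <<'E'
from h import *
todo(.6296,.1731,.087,185.2)
E
```

```text
tool_pos: [0.5664, 0.1642, 0.1973]
ft_force: [0.3, -0.3, -0.2]
tcp [0.5664 0.1642 0.1973] xaxis -174.83 tilt [-0.0005 -0.0001] F [ 0.3 -0.3 -0.2] w 0.0 gf 0.0 t 19.0
units xyz [-2.553  0.127  4.412] twist -0.004
```

```bash
python3 -m inch '[{"x":-0.64,"y":0.03,"z":0,"twist":0,"gripper":-1},{"x":-0.64,"y":0.03,"z":0.3,"twist":0,"gripper":-1},{"x":-0.64,"y":0.03,"z":0.7,"twist":0,"gripper":-1},{"x":-0.64,"y":0.03,"z":0.7,"twist":0,"gripper":-1},{"x":0,"y":0,"z":0.7,"twist":0,"gripper":-1},{"x":0,"y":0,"z":0.7,"twist":0,"gripper":-1},{"x":0,"y":0,"z":0.7,"twist":0,"gripper":-1},{"x":0,"y":0,"z":0.6,"twist":0,"gripper":-1},{"x":0,"y":0,"z":0,"twist":0,"gripper":-1}]' | grep -E "pos|ft_f"
python3 -m inch '[{"x":0,"y":0,"z":0.1,"twist":0,"gripper":-1},{"x":0,"y":0,"z":0,"twist":0,"gripper":-1}]' | grep -E "pos|ft_f"
python3 - <<'E'
from h import *
todo(.6296,.1731,.082,185.2)
E
```

```text
tool_pos: [0.6286, 0.1706, 0.0866]
ft_force: [0.5, -0.4, 0.3]
tool_pos: [0.6299, 0.1709, 0.0861]
ft_force: [0.6, -0.6, -0.5]
tcp [0.6299 0.1709 0.0861] xaxis -174.97 tilt [0.0009 0.0004] F [ 0.6 -0.6 -0.5] w -0.0003 gf 0.0 t 20.38
units xyz [0.005 0.09  0.163] twist -0.021
```

```bash
python3 -m inch '[{"x":0,"y":0.09,"z":0.08,"twist":0,"gripper":-1},{"x":0,"y":0,"z":0,"twist":0,"gripper":-1}]' | grep -E "pos|ft_f"
python3 -m inch '[{"x":0,"y":0,"z":0.03,"twist":0,"gripper":-1},{"x":0,"y":0,"z":0,"twist":0,"gripper":-1}]' | grep -E "pos|ft_f"
python3 -m inch '[{"x":0,"y":0,"z":0.03,"twist":0,"gripper":-1},{"x":0,"y":0,"z":0,"twist":0,"gripper":-1}]' | grep -E "pos|ft_f"
```

```text
tool_pos: [0.6293, 0.1734, 0.0836]
ft_force: [-0.2, -0.4, -0.1]
tool_pos: [0.6294, 0.1729, 0.0828]
ft_force: [0.2, 0.8, -0.3]
tool_pos: [0.6295, 0.1729, 0.0822]
ft_force: [-1.2, -0.1, 2.2]
```

```bash
python3 -m inch '[{"x":0,"y":0,"z":0.025,"twist":0,"gripper":-1},{"x":0.3,"y":0,"z":0,"twist":0,"gripper":-1},{"x":0.35,"y":0,"z":0,"twist":0,"gripper":-1},{"x":0.35,"y":0,"z":0,"twist":0,"gripper":-1},{"x":0,"y":0,"z":0,"twist":0,"gripper":-1}]' | grep -E "pos|ft_force"
python3 - <<'E'
from h import *
p=manip.camera_params("top");im=manip.get_image("top")
g=im.astype(int);bm=(g[:,:,1]>g[:,:,2]+4)&(g[:,:,1]>90)
for c in blobs(bm,100,(150,140,260,300)): print("bm",rect(p,c,.063),cv2.boundingRect(c))
E
```

```text
tool_pos: [0.604, 0.1709, 0.0822]
ft_force: [-1.3, -0.8, 8.1]
bm (array([0.5336, 0.1652]), array([126. ,  45.5]), 5.7) (216, 199, 24, 57)
```

```bash
python3 -m inch '[{"x":0.35,"y":0,"z":0,"twist":0,"gripper":-1},{"x":0.35,"y":0,"z":0,"twist":0,"gripper":-1},{"x":0.35,"y":0,"z":0,"twist":0,"gripper":-1},{"x":0.35,"y":0,"z":0,"twist":0,"gripper":-1},{"x":0.35,"y":0,"z":0,"twist":0,"gripper":-1},{"x":0.3,"y":0,"z":0,"twist":0,"gripper":-1},{"x":0,"y":0,"z":0,"twist":0,"gripper":-1},{"x":0,"y":0,"z":-0.5,"twist":0,"gripper":-1},{"x":0,"y":0,"z":-1,"twist":0,"gripper":-1}]' | grep -E "pos|ft_force"
python3 - <<'E'
from h import *
p=manip.camera_params("top");im=manip.get_image("top")
g=im.astype(int);bm=(g[:,:,1]>g[:,:,2]+4)&(g[:,:,1]>90)
for c in blobs(bm,100,(150,140,260,300)):
    r=rect(p,c,.063);print("bm",r,cv2.boundingRect(c))
    if r[1][0]>100:
        u=np.array([np.cos(np.radians(5.2)),np.sin(np.radians(5.2))]); f=r[0]-u*(r[1][0]/2000+.0008); print("front",f); gp=f+u*.017
todo(*gp,.066,185.2)
E
```

```text
tool_pos: [0.5519, 0.166, 0.1185]
ft_force: [0.6, -0.4, 0.6]
bm (array([0.4816, 0.1596]), array([121.6,  46. ]), 5.8) (218, 223, 24, 56)
front [0.42025352 0.15401703]
bm (array([0.5902, 0.1691]), array([42.4, 39. ]), -82.8) (215, 193, 21, 18)
tcp [0.554  0.1664 0.1223] xaxis -174.98 tilt [0.0018 0.0009] F [ 1.  -0.8  2.1] w -0.0 gf 0.0 t 22.98
units xyz [ 4.696 -0.027  2.245] twist -0.023
```

```bash
python3 -m inch '[{"x":0.9,"y":0,"z":0,"twist":0,"gripper":0.6},{"x":0.95,"y":-0.03,"z":0,"twist":0,"gripper":0.6},{"x":0.95,"y":0,"z":0,"twist":0,"gripper":0.6},{"x":0.95,"y":0,"z":0,"twist":0,"gripper":0.6},{"x":0.95,"y":0,"z":0,"twist":0,"gripper":0.6},{"x":0,"y":0,"z":0.4,"twist":0,"gripper":0.6},{"x":0,"y":0,"z":0.4,"twist":0,"gripper":0.6},{"x":0,"y":0,"z":0,"twist":0,"gripper":0.6}]' | grep -E "pos|width"
python3 - <<'E'
from h import *
todo(.4372,.1556,.067,185.4)
E
```

```text
tool_pos: [0.4366, 0.155, 0.0979]
width: 0.0682
tcp [0.4366 0.155  0.0979] xaxis -174.99 tilt [-0.0013 -0.001 ] F [-0.2  0.1 -0.6] w 0.0682 gf 0.0 t 23.98
units xyz [-0.028  0.023  1.236] twist -0.048
```

Grip, lift, then carry towards the plate centre.

```bash
python3 -m inch '[{"x":-0.03,"y":0.02,"z":0.45,"twist":0,"gripper":0.6},{"x":0,"y":0,"z":0.45,"twist":0,"gripper":0.6},{"x":0,"y":0,"z":0.34,"twist":0,"gripper":0.6},{"x":0,"y":0,"z":0,"twist":0,"gripper":0.6},{"x":0,"y":0,"z":0,"twist":0,"gripper":0},{"x":0,"y":0,"z":0,"twist":0,"gripper":0},{"x":0,"y":0,"z":0,"twist":0,"gripper":0},{"x":0,"y":0,"z":0,"twist":0,"gripper":0},{"x":0,"y":0,"z":0,"twist":0,"gripper":0}]' 50 | grep -E "pos|width|force"
python3 -m inch '[{"x":0,"y":0,"z":-0.5,"twist":0,"gripper":0},{"x":0,"y":0,"z":-1,"twist":0,"gripper":0},{"x":0,"y":0,"z":-1,"twist":0,"gripper":0},{"x":0,"y":0,"z":-1,"twist":0,"gripper":0},{"x":0,"y":0,"z":-1,"twist":0,"gripper":0},{"x":0,"y":0,"z":-1,"twist":0.64,"gripper":0},{"x":0,"y":0,"z":0,"twist":0.64,"gripper":0},{"x":0,"y":0,"z":0,"twist":0,"gripper":0}]' | grep -E "pos|width"
python3 -m inch '[{"x":-0.1,"y":-0.8,"z":0,"twist":0,"gripper":0},{"x":-0.1,"y":-0.8,"z":0,"twist":0,"gripper":0},{"x":-0.1,"y":-0.8,"z":0,"twist":0,"gripper":0},{"x":-0.1,"y":-0.8,"z":0,"twist":0,"gripper":0},{"x":-0.1,"y":-0.8,"z":0,"twist":0,"gripper":0},{"x":-0.1,"y":-0.8,"z":0,"twist":0,"gripper":0},{"x":-0.1,"y":-0.8,"z":0,"twist":0,"gripper":0},{"x":-0.1,"y":-0.8,"z":0,"twist":0,"gripper":0},{"x":-0.1,"y":-0.8,"z":0,"twist":0,"gripper":0},{"x":0,"y":0,"z":0,"twist":0,"gripper":0}]' | grep -E "pos|width"
python3 - <<'E'
from h import *
c0=np.array([.5703,-.2317]);t=c0-.079*np.array([np.cos(np.radians(5)),-np.sin(np.radians(5))]);print(t)
todo(*t,.1,175)
E
```

```text
tool_pos: [0.4373, 0.1559, 0.0681]
ft_force: [0.7, -1.0, 1.5]
width: 0.044
gripper_force: 50.7
tool_pos: [0.4371, 0.1559, 0.2062]
width: 0.0439
tool_pos: [0.4428, -0.0267, 0.2054]
width: 0.0437
[ 0.49160062 -0.2248147 ]
tcp [ 0.4428 -0.0267  0.2054] xaxis 174.74 tilt [-0.0006 -0.0003] F [0.8 0.5 0.1] w 0.0437 gf 50.9 t 27.35
units xyz [-2.671 -7.712  4.216] twist -0.032
```

```bash
python3 -m inch '[{"x":-0.2,"y":-0.75,"z":0,"twist":0,"gripper":0},{"x":-0.3,"y":-0.75,"z":0,"twist":0,"gripper":0},{"x":-0.3,"y":-0.75,"z":0,"twist":0,"gripper":0},{"x":-0.3,"y":-0.75,"z":0,"twist":0,"gripper":0},{"x":-0.3,"y":-0.75,"z":0,"twist":0,"gripper":0},{"x":-0.3,"y":-0.75,"z":0,"twist":0,"gripper":0},{"x":-0.3,"y":-0.75,"z":0,"twist":0,"gripper":0},{"x":-0.3,"y":-0.75,"z":0.3,"twist":0,"gripper":0},{"x":-0.3,"y":-0.75,"z":0.5,"twist":0,"gripper":0},{"x":0,"y":0,"z":0,"twist":0,"gripper":0}]' | grep -E "pos|width"
python3 - <<'E'
from h import *
todo(.4916,-.2248,.1,175)
E
```

```text
tool_pos: [0.4923, -0.1995, 0.1845]
width: 0.044
tcp [ 0.4923 -0.1995  0.1845] xaxis 174.78 tilt [-0.0021  0.0001] F [-0.7  0.2  0.2] w 0.044 gf 50.9 t 28.6
units xyz [-0.071 -1.011  3.378] twist -0.027
```

```bash
python3 -m inch '[{"x":-0.07,"y":-0.5,"z":0.4,"twist":0,"gripper":0},{"x":0,"y":-0.51,"z":0.6,"twist":0,"gripper":0},{"x":0,"y":0,"z":0.8,"twist":0,"gripper":0},{"x":0,"y":0,"z":0.8,"twist":0,"gripper":0},{"x":0,"y":0,"z":0.7,"twist":0,"gripper":0},{"x":0,"y":0,"z":0,"twist":0,"gripper":0}]' | grep -E "pos|width"
python3 - <<'E'
from h import *
todo(.4916,-.2248,.035,175)
p=manip.camera_params("top");im=manip.get_image("top")
g=im.astype(int);bm=(g[:,:,1]>g[:,:,2]+4)&(g[:,:,1]>90)
for c in blobs(bm,100,(330,140,450,300)): print("bm",rect(p,c,.095),cv2.boundingRect(c))
E
```

```text
tool_pos: [0.4913, -0.2242, 0.1017]
width: 0.044
tcp [ 0.4913 -0.2242  0.1017] xaxis 174.82 tilt [-0.0023  0.0008] F [-0.4 -0.4  0. ] w 0.044 gf 50.9 t 29.35
units xyz [-0.019 -0.026  2.668] twist -0.022
bm (array([ 0.572 , -0.1512]), array([176.9,  43. ]), -5.3) (357, 167, 25, 82)
bm (array([ 0.5849, -0.2312]), array([155.8,  46.8]), -5.6) (393, 165, 26, 72)
```

```bash
python3 -m inch '[{"x":-0.02,"y":-0.03,"z":0.5,"twist":0,"gripper":0},{"x":0,"y":0,"z":0.6,"twist":0,"gripper":0},{"x":0,"y":0,"z":0.6,"twist":0,"gripper":0},{"x":0,"y":0,"z":0.6,"twist":0,"gripper":0},{"x":0,"y":0,"z":0.35,"twist":0,"gripper":0},{"x":0,"y":0,"z":0,"twist":0,"gripper":0}]' | grep -E "pos|ft_f"
python3 - <<'E'
from h import *
todo(.4916,-.2248,.0335,175)
E
```

```text
tool_pos: [0.492, -0.2255, 0.0358]
ft_force: [-0.2, -0.4, 0.4]
tcp [ 0.492  -0.2255  0.0358] xaxis 174.78 tilt [-0.0014  0.0004] F [-0.2 -0.4  0.4] w 0.0441 gf 50.9 t 30.15
units xyz [0.018 0.025 0.093] twist -0.028
```

```bash
python3 -m inch '[{"x":0,"y":0,"z":0.09,"twist":0,"gripper":0},{"x":0,"y":0,"z":0,"twist":0,"gripper":0},{"x":0,"y":0,"z":0,"twist":0,"gripper":0.4},{"x":0,"y":0,"z":0,"twist":0,"gripper":0.4},{"x":0,"y":0,"z":0,"twist":0,"gripper":0.4},{"x":0,"y":0,"z":0,"twist":0,"gripper":0.4},{"x":0,"y":0,"z":-0.6,"twist":0,"gripper":0.4},{"x":0,"y":0,"z":-1,"twist":0,"gripper":0.4},{"x":0.5,"y":0,"z":-1,"twist":0,"gripper":0.4},{"x":0.5,"y":0,"z":-1,"twist":0,"gripper":0.4}]' | grep -E "pos|ft_f|width"
python3 -m inch '[{"x":0,"y":0,"z":-1,"twist":0,"gripper":0},{"x":0,"y":0.5,"z":-1,"twist":0,"gripper":0},{"x":0,"y":0.8,"z":-0.5,"twist":0,"gripper":0},{"x":0,"y":0.8,"z":0,"twist":0,"gripper":0},{"x":0,"y":0.8,"z":0,"twist":0,"gripper":0},{"x":0,"y":0.8,"z":0,"twist":0,"gripper":0},{"x":0,"y":0.8,"z":0,"twist":0,"gripper":0},{"x":0,"y":0.8,"z":0,"twist":0,"gripper":0},{"x":0,"y":0.8,"z":0,"twist":0,"gripper":0},{"x":0,"y":0,"z":0,"twist":0,"gripper":0}]' | grep -E "pos|ft_f"
python3 - <<'E'
from h import *
p=manip.camera_params("top");im=manip.get_image("top");cv2.imwrite("pics/t6.png",im)
g=im.astype(int);bm=(g[:,:,1]>g[:,:,2]+4)&(g[:,:,1]>90)
for c in blobs(bm,100,(330,140,450,300)): print("bm",rect(p,c,.028),cv2.boundingRect(c))
todo(.5613,-.0008,.1,175)
pw=manip.camera_params("wrist");w=manip.get_image("wrist");cv2.imwrite("pics/w6.png",w)
cv2.imwrite("pics/c6.png",np.vstack([cv2.resize(im[140:300,230:490],(520,320)),cv2.resize(w,(400,250)).repeat(1,0)[:, :400] if 0 else cv2.copyMakeBorder(cv2.resize(w,(400,250)),0,0,0,120,0)]))
E
```

```text
tool_pos: [0.4674, -0.2234, 0.1261]
ft_force: [0.4, -0.9, 0.7]
width: 0.0601
tool_pos: [0.4817, -0.0702, 0.1877]
ft_force: [0.4, 0.3, 0.2]
bm (array([ 0.5709, -0.232 ]), array([189. ,  46.8]), -5.4) (389, 168, 25, 83)
bm (array([ 0.5919, -0.1597]), array([156.1,  46.4]), -5.0) (358, 167, 24, 67)
tcp [ 0.4815 -0.0713  0.1876] xaxis 174.85 tilt [0.0007 0.0001] F [-0.2 -1.3  0.5] w 0.0423 gf 0.0 t 32.7
units xyz [-2.923  3.096  3.506] twist -0.018
```

View pics/c6.png

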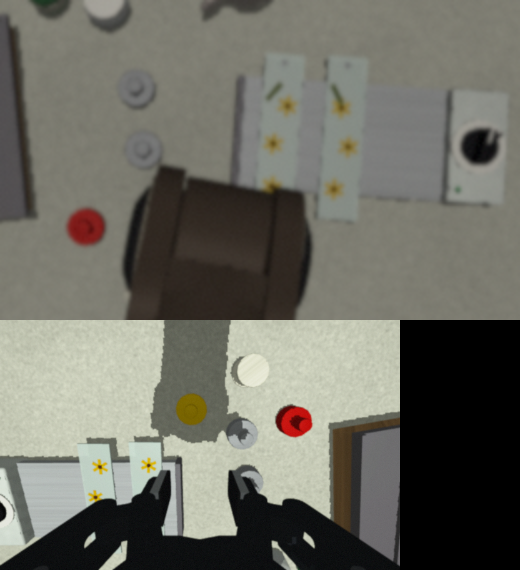

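Both bookmarks lie side by side on the plate, and the weights are unmoved. Now weight 1.

```bash
python3 -m inch '[{"x":-0.5,"y":0.52,"z":0,"twist":0,"gripper":0},{"x":-0.6,"y":0.65,"z":0,"twist":0,"gripper":0},{"x":-0.6,"y":0.65,"z":0,"twist":0,"gripper":0},{"x":-0.6,"y":0.65,"z":0.5,"twist":0,"gripper":0},{"x":-0.6,"y":0.62,"z":0.7,"twist":0,"gripper":0},{"x":0,"y":0,"z":0.8,"twist":0,"gripper":0},{"x":0,"y":0,"z":0.8,"twist":0,"gripper":0},{"x":0,"y":0,"z":0.6,"twist":0,"gripper":0},{"x":0,"y":0,"z":0,"twist":0,"gripper":0}]' | grep -E "pos|ft_f"
python3 - <<'E'
from h import *
todo(.5613,-.0008,.047,175)
pw=manip.camera_params("wrist");w=manip.get_image("wrist");cv2.imwrite("pics/w7.png",w)
print(proj(pw,[[.5613,-.0008,.05],[.5613,-.0008,.024]]))
E
```

```text
tool_pos: [0.5603, -0.0006, 0.1007]
ft_force: [-0.2, -0.1, -0.5]
tcp [ 0.5603 -0.0006  0.1007] xaxis 174.81 tilt [-0.0022 -0.0003] F [-0.2 -0.1 -0.5] w 0.0427 gf 0.0 t 33.88
units xyz [-0.044 -0.003  2.148] twist -0.023
[[318.41978698 234.33692118]
 [318.48239735 219.62383197]]
```

View pics/w7.png

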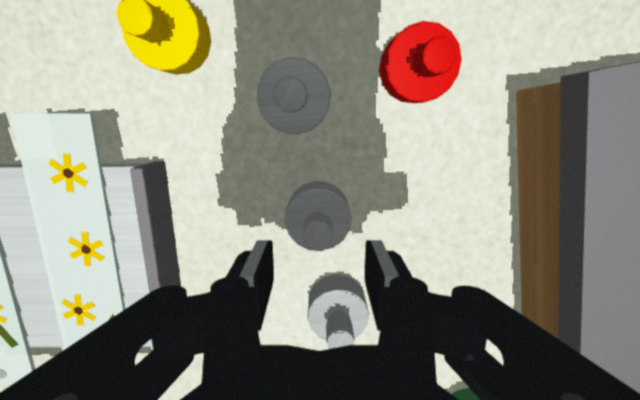

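The knob appears at (318,232), exactly as projected. Descend, grip, lift and carry to A.

```bash
python3 -m inch '[{"x":-0.04,"y":0,"z":0.6,"twist":0,"gripper":0},{"x":0,"y":0,"z":0.6,"twist":0,"gripper":0},{"x":0,"y":0,"z":0.5,"twist":0,"gripper":0},{"x":0,"y":0,"z":0.42,"twist":0,"gripper":0},{"x":0,"y":0,"z":0,"twist":0,"gripper":0},{"x":0,"y":0,"z":0,"twist":0,"gripper":-0.8},{"x":0,"y":0,"z":0,"twist":0,"gripper":-0.8},{"x":0,"y":0,"z":0,"twist":0,"gripper":-0.8},{"x":0,"y":0,"z":0,"twist":0,"gripper":-0.8},{"x":0,"y":0,"z":0,"twist":0,"gripper":-0.8}]' 40 | grep -E "pos|force|width"
python3 -m inch '[{"x":0,"y":0,"z":-0.4,"twist":0,"gripper":-0.8},{"x":0,"y":0,"z":-0.8,"twist":0,"gripper":-0.8},{"x":0,"y":0,"z":-0.8,"twist":0,"gripper":-0.8},{"x":0,"y":0,"z":-0.8,"twist":0,"gripper":-0.8},{"x":0,"y":-0.5,"z":-0.8,"twist":0,"gripper":-0.8},{"x":0,"y":-0.8,"z":0,"twist":0,"gripper":-0.8},{"x":0,"y":-0.8,"z":0,"twist":0,"gripper":-0.8},{"x":0,"y":-0.8,"z":0,"twist":0,"gripper":-0.8},{"x":0,"y":-0.8,"z":0,"twist":0,"gripper":-0.8},{"x":0,"y":0,"z":0,"twist":0,"gripper":-0.8}]' | grep -E "pos|force|width"
python3 - <<'E'
from h import *
todo(.5754,-.158,.09,175)
E
```

```text
tool_pos: [0.562, -0.0013, 0.0494]
ft_force: [-1.5, -1.7, 6.1]
width: 0.0162
gripper_force: 39.4
tool_pos: [0.5524, -0.0962, 0.1383]
ft_force: [-0.8, 0.3, -2.9]
width: 0.0164
gripper_force: 39.3
tcp [ 0.5524 -0.0962  0.1383] xaxis 174.56 tilt [-0.0013 -0.001 ] F [-0.8  0.3 -2.9] w 0.0164 gf 39.3 t 36.42
units xyz [-1.154 -2.371  1.933] twist -0.055
```

```bash
python3 -m inch '[{"x":-0.29,"y":-0.59,"z":0,"twist":0,"gripper":-0.8},{"x":-0.29,"y":-0.59,"z":0,"twist":0,"gripper":-0.8},{"x":-0.29,"y":-0.59,"z":0,"twist":0,"gripper":-0.8},{"x":-0.29,"y":-0.59,"z":0.2,"twist":0,"gripper":-0.8},{"x":0,"y":0,"z":0.6,"twist":0,"gripper":-0.8},{"x":0,"y":0,"z":0.6,"twist":0,"gripper":-0.8},{"x":0,"y":0,"z":0.53,"twist":0,"gripper":-0.8},{"x":0,"y":0,"z":0,"twist":0,"gripper":-0.8}]' | grep -E "pos|force"
python3 - <<'E'
from h import *
todo(.5754,-.158,.078,175)
E
```

```text
tool_pos: [0.5758, -0.1538, 0.089]
ft_force: [0.2, -1.0, -2.5]
gripper_force: 39.4
tcp [ 0.5758 -0.1538  0.089 ] xaxis 174.83 tilt [-0.0029  0.0006] F [ 0.2 -1.  -2.5] w 0.0164 gf 39.4 t 37.42
units xyz [-0.001 -0.169  0.441] twist -0.021
```

```bash
python3 -m inch '[{"x":0,"y":-0.17,"z":0.3,"twist":0,"gripper":-0.8},{"x":0,"y":0,"z":0.1,"twist":0,"gripper":-0.8},{"x":0,"y":0,"z":0,"twist":0,"gripper":-0.8}]' | grep -E "pos|ft_force"
python3 -m inch '[{"x":0,"y":0,"z":0.05,"twist":0,"gripper":-0.8},{"x":0,"y":0,"z":0,"twist":0,"gripper":-0.8}]' | grep -E "pos|ft_force"
```

```text
tool_pos: [0.5764, -0.1589, 0.0807]
ft_force: [0.1, -0.4, -2.8]
tool_pos: [0.5765, -0.1588, 0.0795]
ft_force: [-0.3, -0.3, -3.0]
```

```bash
python3 -m inch '[{"x":0,"y":0,"z":0.05,"twist":0,"gripper":-0.8},{"x":0,"y":0,"z":0,"twist":0,"gripper":-0.8}]' | grep -E "pos|ft_force"
python3 -m inch '[{"x":0,"y":0,"z":0.04,"twist":0,"gripper":-0.8},{"x":0,"y":0,"z":0,"twist":0,"gripper":-0.8}]' | grep -E "pos|ft_force"
```

```text
tool_pos: [0.5763, -0.1588, 0.0781]
ft_force: [0.9, -0.5, -3.3]
tool_pos: [0.5765, -0.159, 0.0774]
ft_force: [-0.9, 0.2, 1.7]
```

Touchdown. Release, lift and look for the next weight.

```bash
python3 -m inch '[{"x":0,"y":0,"z":0,"twist":0,"gripper":-0.1},{"x":0,"y":0,"z":0,"twist":0,"gripper":-0.1},{"x":0,"y":0,"z":0,"twist":0,"gripper":-0.1},{"x":0,"y":0,"z":-0.4,"twist":0,"gripper":-0.1},{"x":0,"y":0,"z":-0.8,"twist":0,"gripper":-0.1},{"x":0,"y":0,"z":-0.8,"twist":0,"gripper":-0.1},{"x":0,"y":0,"z":-0.8,"twist":0,"gripper":-0.1},{"x":0,"y":0,"z":-0.8,"twist":0,"gripper":0},{"x":0,"y":0.8,"z":0,"twist":0,"gripper":0},{"x":0,"y":0.8,"z":0,"twist":0,"gripper":0}]' | grep -E "pos|width"
python3 -m inch '[{"x":0.5,"y":0.8,"z":0,"twist":0,"gripper":0},{"x":0.5,"y":0.8,"z":0,"twist":0,"gripper":0},{"x":0.5,"y":0.8,"z":0,"twist":0,"gripper":0},{"x":0.5,"y":0,"z":0,"twist":0,"gripper":0},{"x":0,"y":0,"z":0,"twist":0,"gripper":0}]' | grep -E "pos|width"
python3 - <<'E'
from h import *
t=manip.get_image("top");p=manip.camera_params("top");g=t.astype(int);pl=g[:,:,0]>=g[:,:,2]-1
for c in blobs(pl,60,(262,140,344,300)): print("w",ray(p,cv2.minEnclosingCircle(c)[0],.015).round(4),cv2.minEnclosingCircle(c),cv2.contourArea(c))
todo(.6334,.0068,.1,175)
cv2.imwrite("pics/c8.png",np.vstack([cv2.resize(t[140:300,230:490],(520,320)),cv2.copyMakeBorder(cv2.resize(manip.get_image("wrist"),(400,250)),0,0,0,120,0)]))
E
```

```text
tool_pos: [0.5799, -0.1169, 0.1667]
width: 0.0433
tool_pos: [0.5347, -0.0546, 0.1668]
width: 0.0425
w [[0.6367 0.0084]] ((297.26470947265625, 182.61764526367188), 7.645457744598389) 62.0
tcp [ 0.5354 -0.0551  0.1671] xaxis 174.77 tilt [-0.0001 -0.0002] F [ 0.1  0.6 -0.8] w 0.0428 gf 0.0 t 40.48
units xyz [-3.677  2.822  2.682] twist -0.028
```

View pics/c8.png

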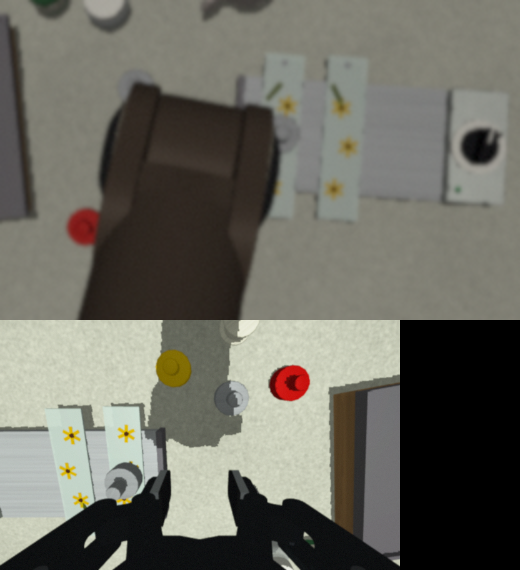

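The weight stands on A, and the far weight is still at (297,184). Go there.

```bash
python3 -m inch '[{"x":-0.6,"y":0.47,"z":0,"twist":0,"gripper":0},{"x":-0.62,"y":0.47,"z":0,"twist":0,"gripper":0},{"x":-0.62,"y":0.47,"z":0,"twist":0,"gripper":0},{"x":-0.62,"y":0.47,"z":0,"twist":0,"gripper":0},{"x":-0.62,"y":0.47,"z":0.3,"twist":0,"gripper":0},{"x":-0.62,"y":0.47,"z":0.6,"twist":0,"gripper":0},{"x":0,"y":0,"z":0.8,"twist":0,"gripper":0},{"x":0,"y":0,"z":0.8,"twist":0,"gripper":0},{"x":0,"y":0,"z":0,"twist":0,"gripper":0}]' | grep -E "pos|ft_f"
python3 - <<'E'
from h import *
todo(.6334,.0068,.05,175)
pw=manip.camera_params("wrist");w=manip.get_image("wrist")
q=proj(pw,[[.6334,.0068,.05]])[0];print(q)
cv2.drawMarker(w,tuple(q.round().astype(int).tolist()),(0,0,255),0,12)
cv2.imwrite("pics/w9.png",w)
E
```

```text
tool_pos: [0.6323, 0.0064, 0.1023]
ft_force: [-0.7, 0.4, 0.3]
tcp [0.6323 0.0064 0.1023] xaxis 174.74 tilt [-0.0043 -0.0007] F [-0.7  0.4  0.3] w 0.0429 gf 0.0 t 41.65
units xyz [-0.05   0.024  2.092] twist -0.033
[319.5707834  233.57649144]
```

View pics/w9.png

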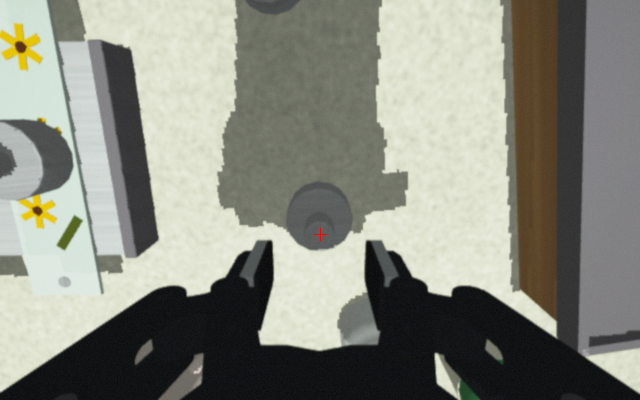

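The marker sits on the knob. Grip, lift and carry to B's centre (0.5709, −0.232).

```bash
python3 -m inch '[{"x":-0.04,"y":0,"z":0.6,"twist":0,"gripper":0},{"x":0,"y":0,"z":0.6,"twist":0,"gripper":0},{"x":0,"y":0,"z":0.5,"twist":0,"gripper":0},{"x":0,"y":0,"z":0.34,"twist":0,"gripper":0},{"x":0,"y":0,"z":0,"twist":0,"gripper":0},{"x":0,"y":0,"z":0,"twist":0,"gripper":-0.8},{"x":0,"y":0,"z":0,"twist":0,"gripper":-0.8},{"x":0,"y":0,"z":0,"twist":0,"gripper":-0.8},{"x":0,"y":0,"z":0,"twist":0,"gripper":-0.8},{"x":0,"y":0,"z":0,"twist":0,"gripper":-0.8}]' 40 | grep -E "pos|force|width"
python3 -m inch '[{"x":0,"y":0,"z":-0.4,"twist":0,"gripper":-0.8},{"x":0,"y":0,"z":-0.8,"twist":0,"gripper":-0.8},{"x":0,"y":0,"z":-0.8,"twist":0,"gripper":-0.8},{"x":0,"y":0,"z":-0.8,"twist":0,"gripper":-0.8},{"x":0,"y":0,"z":-0.8,"twist":0,"gripper":-0.8},{"x":0,"y":-0.5,"z":-0.8,"twist":0,"gripper":-0.8},{"x":0.2,"y":-0.8,"z":-0.8,"twist":0,"gripper":-0.8},{"x":0.2,"y":-0.8,"z":0,"twist":0,"gripper":-0.8},{"x":0.2,"y":-0.8,"z":0,"twist":0,"gripper":-0.8},{"x":0.2,"y":-0.8,"z":0,"twist":0,"gripper":-0.8}]' | grep -E "pos|width"
python3 -m inch '[{"x":0.2,"y":-0.8,"z":0,"twist":0,"gripper":-0.8},{"x":0.2,"y":-0.8,"z":0,"twist":0,"gripper":-0.8},{"x":0.2,"y":-0.8,"z":0,"twist":0,"gripper":-0.8},{"x":0.2,"y":-0.8,"z":0,"twist":0,"gripper":-0.8},{"x":0.2,"y":-0.8,"z":0,"twist":0,"gripper":-0.8},{"x":0,"y":0,"z":0,"twist":0,"gripper":-0.8}]' | grep -E "pos|width"
python3 - <<'E'
from h import *
todo(.5709,-.232,.09,175)
E
```

```text
tool_pos: [0.6356, 0.0068, 0.0541]
ft_force: [-0.2, -1.9, 5.3]
width: 0.0158
gripper_force: 39.4
tool_pos: [0.6056, -0.0851, 0.1828]
width: 0.0159
tool_pos: [0.572, -0.1833, 0.1839]
width: 0.0165
tcp [ 0.572  -0.1833  0.1839] xaxis 174.6 tilt [-0.    -0.001] F [-0.   0.3 -2.4] w 0.0165 gf 39.4 t 44.95
units xyz [-0.14  -1.938  3.756] twist -0.05
```

```bash
python3 -m inch '[{"x":-0.07,"y":-0.64,"z":0,"twist":0,"gripper":-0.8},{"x":-0.07,"y":-0.64,"z":0,"twist":0,"gripper":-0.8},{"x":0,"y":-0.64,"z":0,"twist":0,"gripper":-0.8},{"x":0,"y":0,"z":0.6,"twist":0,"gripper":-0.8},{"x":0,"y":0,"z":0.8,"twist":0,"gripper":-0.8},{"x":0,"y":0,"z":0.8,"twist":0,"gripper":-0.8},{"x":0,"y":0,"z":0.8,"twist":0,"gripper":-0.8},{"x":0,"y":0,"z":0.5,"twist":0,"gripper":-0.8},{"x":0,"y":0,"z":0,"twist":0,"gripper":-0.8}]' | grep -E "pos|ft_f"
python3 - <<'E'
from h import *
todo(.5709,-.232,.082,175)
E
```

```text
tool_pos: [0.5714, -0.2284, 0.0949]
ft_force: [-1.0, -0.3, -3.7]
tcp [ 0.5714 -0.2284  0.0949] xaxis 174.8 tilt [-0.002   0.0006] F [-1.  -0.3 -3.7] w 0.016 gf 39.5 t 46.08
units xyz [ 0.007 -0.145  0.516] twist -0.025
```

```bash
python3 -m inch '[{"x":0,"y":-0.14,"z":0.3,"twist":0,"gripper":-0.8},{"x":0,"y":0,"z":0.1,"twist":0,"gripper":-0.8},{"x":0,"y":0,"z":0,"twist":0,"gripper":-0.8}]' | grep -E "pos|ft_force"
python3 -m inch '[{"x":0,"y":0,"z":0.05,"twist":0,"gripper":-0.8},{"x":0,"y":0,"z":0,"twist":0,"gripper":-0.8}]' | grep -E "pos|ft_force"
```

```text
tool_pos: [0.5717, -0.2323, 0.0862]
ft_force: [0.9, 0.3, -4.1]
tool_pos: [0.5718, -0.2322, 0.085]
ft_force: [0.5, -1.0, -3.2]
```

```bash
python3 -m inch '[{"x":0,"y":0,"z":0.04,"twist":0,"gripper":-0.8},{"x":0,"y":0,"z":0,"twist":0,"gripper":-0.8}]' | grep -E "pos|ft_force"
```

```text
tool_pos: [0.5717, -0.2322, 0.0839]
ft_force: [0.3, 0.1, -3.6]
```

```bash
python3 -m inch '[{"x":0,"y":0,"z":0.05,"twist":0,"gripper":-0.8},{"x":0,"y":0,"z":0,"twist":0,"gripper":-0.8}]' | grep -E "pos|ft_force"
python3 -m inch '[{"x":0,"y":0,"z":0.03,"twist":0,"gripper":-0.8},{"x":0,"y":0,"z":0,"twist":0,"gripper":-0.8}]' | grep -E "pos|ft_force"
```

```text
tool_pos: [0.5716, -0.2322, 0.0825]
ft_force: [-0.2, 0.1, -3.4]
tool_pos: [0.5718, -0.2324, 0.0822]
ft_force: [-0.8, -0.2, 0.9]
```

Touchdown. Release, lift and move to look at the dial.

```bash
python3 -m inch '[{"x":0,"y":0,"z":0,"twist":0,"gripper":-0.1},{"x":0,"y":0,"z":0,"twist":0,"gripper":-0.1},{"x":0,"y":0,"z":0,"twist":0,"gripper":-0.1},{"x":0,"y":0,"z":-0.4,"twist":0,"gripper":-0.1},{"x":0,"y":0,"z":-0.8,"twist":0,"gripper":-0.1},{"x":0,"y":0,"z":-0.8,"twist":0,"gripper":-0.1},{"x":0,"y":0,"z":-0.8,"twist":0,"gripper":-0.1},{"x":0,"y":0,"z":-0.8,"twist":0,"gripper":0},{"x":-0.2,"y":-0.8,"z":0,"twist":0,"gripper":0},{"x":-0.2,"y":-0.8,"z":0,"twist":0,"gripper":0}]' | grep -E "pos|width"
python3 -m inch '[{"x":-0.2,"y":-0.8,"z":0,"twist":0,"gripper":0},{"x":-0.2,"y":-0.8,"z":0,"twist":0,"gripper":0},{"x":-0.2,"y":-0.8,"z":0,"twist":0,"gripper":0},{"x":-0.2,"y":-0.8,"z":0,"twist":0,"gripper":0},{"x":-0.2,"y":-0.8,"z":0,"twist":0,"gripper":0},{"x":-0.2,"y":-0.8,"z":0,"twist":0,"gripper":0},{"x":0,"y":0,"z":0,"twist":0,"gripper":0},{"x":0,"y":0,"z":0,"twist":0,"gripper":0}]' | grep -E "pos|width"
python3 - <<'E'
from h import *
pose();pw=manip.camera_params("wrist");w=manip.get_image("wrist");cv2.imwrite("pics/w10.png",w)
q=proj(pw,[[.5572,-.3821,.066]])[0];print(q)
import json;np.save("w10pose.npy",pw["pose"])
manip.observe();t=manip.get_image("top");cv2.imwrite("pics/t10.png",t)
u,v=q.round().astype(int);c=w[max(0,v-75):v+75,max(0,u-75):u+75]
cv2.imwrite("pics/c10.png",np.hstack([cv2.resize(w,(400,400)),cv2.resize(c,(400,400),interpolation=2)]));print(max(0,v-75),max(0,u-75))
E
```

```text
tool_pos: [0.5782, -0.2746, 0.1724]
width: 0.0426
tool_pos: [0.5971, -0.3948, 0.1716]
width: 0.0426
tcp [ 0.5971 -0.3948  0.1716] xaxis 174.8 tilt [-0.0003  0.0008] F [-0.3  0.2 -0.7] w 0.0426 gf 0.0 t 49.7
[331.32629438 148.7790199 ]
74 256
```

View pics/c10.png

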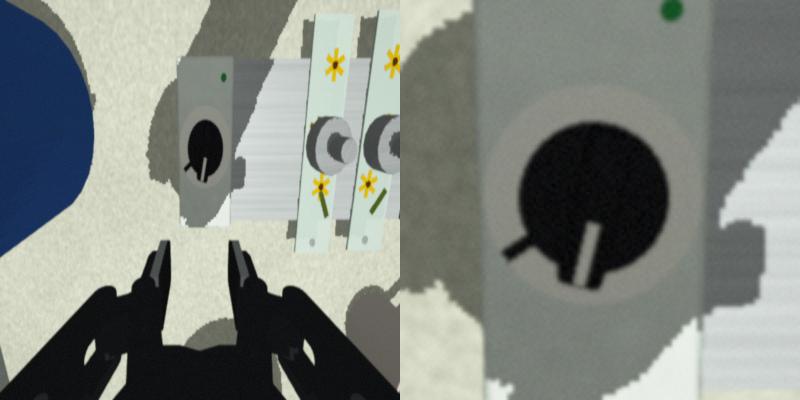

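The dial's pointer runs from (328,157) to (323,182) in the wrist picture, and the black tick from (307,164) to (295,170), clockwise of it.

```bash
python3 - <<'E'
from h import *
p=dict(manip.camera_params("wrist"));p["pose"]=np.load("w10pose.npy")
w=cv2.imread("pics/w10.png");g=w.astype(int);s=g.sum(2)
# dial bodies
for thr in(110,):
    for c in blobs(s<thr,100,(270,100,395,200)):
        print(cv2.boundingRect(c),cv2.contourArea(c),cv2.minEnclosingCircle(c))
# ring (non-greenish, mid grey): centre from filled ring contour
d=g[:,:,1]-g[:,:,2]
ring=((d<4)&(s>250)&(s<480)).astype(np.uint8)
for c in blobs(ring,300,(285,95,375,195)): 
    print("ring",cv2.boundingRect(c),cv2.fitEllipse(c)); e=cv2.fitEllipse(c)[0];print(ray(p,e,.0455))
# pointer: light pixels inside dial, tick
def ax(a,b,za):
    A=ray(p,a,za)[0];B=ray(p,b,za)[0];return A.round(4),B.round(4),np.degrees(np.arctan2(*(B-A)[::-1])).round(1)
print("pointer",ax((328,157.2),(322.7,181.6),.078)); print("tick",ax((306.6,164),(295.4,170.4),.0455))
m=(s>200); 
for c in blobs(m,15,(305,135,350,190)):
    print("line?",cv2.minAreaRect(c),cv2.contourArea(c))
for c0 in [(.5572,-.3821)]:
  k=ray(p,(300,167.5),.0455)[0]-c0;print("tick dir from centre",np.degrees(np.arctan2(k[1],k[0])),np.hypot(*k))
E
```

```text
(296, 121, 60, 61) 2224.0 ((323.17242431640625, 150.41378784179688), 32.9210090637207)
ring (287, 105, 83, 84) ((328.2071228027344, 146.15277099609375), (74.67620849609375, 75.8329086303711), 81.40453338623047)
[[ 0.55739972 -0.3836981 ]]
pointer (array([ 0.5611, -0.3851]), array([ 0.5772, -0.39  ]), np.float64(-17.1))
tick (array([ 0.5694, -0.4013]), array([ 0.5735, -0.4104]), np.float64(-65.5))
line? ((327.0, 173.0), (44.0, 32.0), 0.0) 690.5
tick dir from centre -59.55470736560268 0.028430522900324436
```

```bash
python3 - <<'E'
from h import *
p=dict(manip.camera_params("wrist"));p["pose"]=np.load("w10pose.npy")
w=cv2.imread("pics/w10.png");g=w.astype(int);s=g.sum(2);c0=np.array([.5574,-.3837])
V,U=np.mgrid[95:200,275:390];uv=np.c_[U.ravel(),V.ravel()];sv=s[V.ravel(),U.ravel()]
print("ring grey",np.median(sv[(sv>250)&(sv<480)]))
def fit(X,w=None):
    m=X.mean(0);u=np.linalg.svd(X-m)[2][0];u=u*np.sign(u@(m-c0));return m.round(4),np.degrees(np.arctan2(u[1],u[0])).round(1),np.degrees(np.arctan2(*(m-c0)[::-1])).round(1),len(X)
X=ray(p,uv,.0455);r=np.hypot(*(X-c0).T);a=np.degrees(np.arctan2(*(X-c0).T[::-1]))
for lo in(.0245,.026):
    k=(sv<230)&(r>lo)&(r<.04)&(a<-45)&(a>-85);print("tick",fit(X[k]),r[k].min(),r[k].max())
X=ray(p,uv,.078);r=np.hypot(*(X-c0).T)
k=(sv>150)&(r<.0195)&(np.degrees(np.arctan2(*(X-c0).T[::-1]))<20)&(np.degrees(np.arctan2(*(X-c0).T[::-1]))>-50);print("ptr",fit(X[k]),r[k].min(),r[k].max())
todo(*c0,.11,175)
E
```

```text
ring grey 376.0
tick (array([ 0.5715, -0.4077]), np.float64(-63.5), np.float64(-59.6), 43) 0.024555568308537154 0.03108447820783704
tick (array([ 0.5718, -0.4083]), np.float64(-70.6), np.float64(-59.6), 34) 0.0260000169346984 0.03108447820783704
ptr (array([ 0.5702, -0.3867]), np.float64(47.1), np.float64(-13.1), 209) 0.0037253226743321345 0.019485862637402325
tcp [ 0.5973 -0.3942  0.1718] xaxis 174.85 tilt [0.0001 0.0008] F [ 0.4 -0.2  1.2] w 0.0428 gf 0.0 t 49.8
units xyz [1.629 0.272 2.473] twist -0.018
```

```bash
python3 -m inch '[{"x":0.8,"y":0.14,"z":0,"twist":0,"gripper":0},{"x":0.83,"y":0.13,"z":0,"twist":0,"gripper":0},{"x":0,"y":0,"z":0,"twist":0.75,"gripper":0},{"x":0,"y":0,"z":0,"twist":0.75,"gripper":0},{"x":0,"y":0,"z":0.6,"twist":0,"gripper":0},{"x":0,"y":0,"z":0.8,"twist":0,"gripper":0},{"x":0,"y":0,"z":0.8,"twist":0,"gripper":0},{"x":0,"y":0,"z":0.4,"twist":0,"gripper":0},{"x":0,"y":0,"z":0,"twist":0,"gripper":0}]' | grep -E "pos|ft_f"
python3 - <<'E'
from h import *
todo(.5574,-.3837,.081,163)
E
```

```text
tool_pos: [0.5565, -0.3846, 0.1055]
ft_force: [1.1, 0.2, 0.5]
tcp [ 0.5565 -0.3846  0.1055] xaxis 162.8 tilt [-0.0019  0.0009] F [1.1 0.2 0.5] w 0.0428 gf 0.0 t 50.92
units xyz [-0.027  0.044  0.981] twist -0.025
```

```bash
python3 -m inch '[{"x":-0.03,"y":0.04,"z":0.4,"twist":0,"gripper":0},{"x":0,"y":0,"z":0.4,"twist":0,"gripper":0},{"x":0,"y":0,"z":0.18,"twist":0,"gripper":0},{"x":0,"y":0,"z":0,"twist":0,"gripper":0},{"x":0,"y":0,"z":0,"twist":0,"gripper":-1},{"x":0,"y":0,"z":0,"twist":0,"gripper":-1},{"x":0,"y":0,"z":0,"twist":0,"gripper":-1},{"x":0,"y":0,"z":0,"twist":0,"gripper":-1},{"x":0,"y":0,"z":0,"twist":0,"gripper":-1},{"x":0,"y":0,"z":0,"twist":0,"gripper":-1}]' 25 | grep -E "pos|force|width"
```

```text
tool_pos: [0.5583, -0.3841, 0.0829]
ft_force: [-1.5, 2.7, 5.4]
width: 0.011
gripper_force: 29.1
```

```bash
python3 -m inch '[{"x":0,"y":0,"z":-0.05,"twist":0.5,"gripper":-1},{"x":0,"y":0,"z":0,"twist":0.8,"gripper":-1},{"x":0,"y":0,"z":0,"twist":0.8,"gripper":-1},{"x":0,"y":0,"z":0,"twist":0.8,"gripper":-1},{"x":0,"y":0,"z":0,"twist":0.8,"gripper":-1},{"x":0,"y":0,"z":0,"twist":0.8,"gripper":-1},{"x":0,"y":0,"z":0,"twist":0.8,"gripper":-1},{"x":0,"y":0,"z":0,"twist":0,"gripper":-1},{"x":0,"y":0,"z":0,"twist":0,"gripper":-1}]' | grep -E "pos|force|width"
python3 - <<'E'
from h import *
todo(.5574,-.3837,.081,120.4)
E
```

```text
tool_pos: [0.5583, -0.3839, 0.083]
ft_force: [4.3, -2.3, -7.3]
width: 0.0112
gripper_force: 27.4
tcp [ 0.5583 -0.3839  0.083 ] xaxis 120.54 tilt [-0.     -0.0002] F [ 4.3 -2.3 -7.3] w 0.0112 gf 27.4 t 53.3
units xyz [ 0.026 -0.028  0.081] twist 0.018
```

```bash
python3 -m inch '[{"x":0,"y":0,"z":0,"twist":0,"gripper":-0.2},{"x":0,"y":0,"z":0,"twist":0,"gripper":-0.2},{"x":0,"y":0,"z":0,"twist":0,"gripper":-0.2},{"x":0,"y":0,"z":-0.6,"twist":0,"gripper":-0.2},{"x":0,"y":0,"z":-0.8,"twist":0,"gripper":-0.2},{"x":0,"y":0,"z":-0.8,"twist":0,"gripper":-0.2},{"x":0,"y":0,"z":-0.7,"twist":-0.8,"gripper":-0.2},{"x":0,"y":0,"z":0,"twist":-1,"gripper":0},{"x":0,"y":0,"z":0,"twist":-1,"gripper":0},{"x":0,"y":0,"z":0,"twist":-1,"gripper":0}]' | grep -E "pos|ft_f"
python3 -m inch '[{"x":0,"y":0,"z":0,"twist":-1,"gripper":0},{"x":0,"y":0,"z":0,"twist":-1,"gripper":0},{"x":0,"y":0,"z":0,"twist":-1,"gripper":0},{"x":-0.8,"y":0.2,"z":0,"twist":0,"gripper":0},{"x":-0.9,"y":0,"z":0,"twist":0,"gripper":0},{"x":0,"y":0,"z":0,"twist":0,"gripper":0},{"x":0,"y":0,"z":0,"twist":0,"gripper":0}]' | grep -E "pos|ft_f"
python3 - <<'E'
from h import *
pose();pw=manip.camera_params("wrist");w=manip.get_image("wrist");cv2.imwrite("pics/w11.png",w);np.save("w11pose.npy",pw["pose"])
q=proj(pw,[[.5574,-.3837,.0455]])[0];print(q)
t=manip.get_image("top");cv2.imwrite("pics/t11.png",t)
u,v=q.round().astype(int);v0=max(0,v-60);c=w[v0:v0+120,u-60:u+60];print(v0,u-60)
cv2.imwrite("pics/c11.png",np.hstack([cv2.resize(t[130:310,200:500],(400,400)),cv2.resize(c,(400,400),interpolation=2)]))
E
```

```text
tool_pos: [0.5583, -0.3844, 0.1579]
ft_force: [0.1, -0.2, -0.2]
tool_pos: [0.6, -0.3834, 0.1568]
ft_force: [0.4, 0.0, -0.3]
tcp [ 0.6    -0.3834  0.1568] xaxis 174.76 tilt [-0.0003 -0.0006] F [ 0.4  0.  -0.3] w 0.0427 gf 0.0 t 55.42
[312.7308506  145.61617695]
86 253
```

View pics/c11.png

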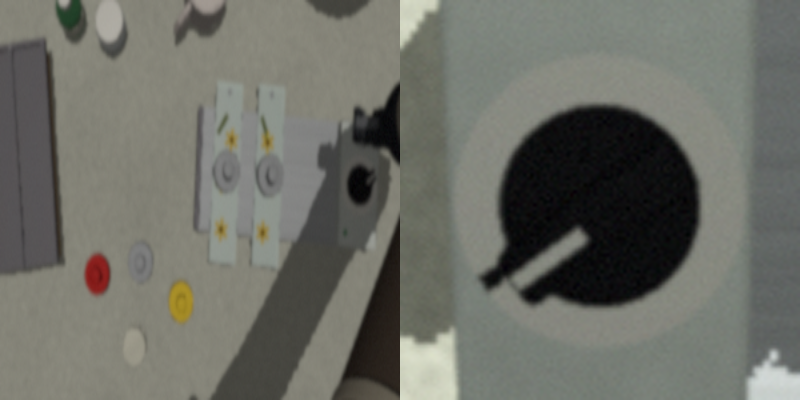

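The pointer runs from (308,156) to (288,171) and the tick is visible at (279,170). Measure both with parallax accounted for.

```bash
python3 - <<'E'
from h import *
p=dict(manip.camera_params("wrist"));p["pose"]=np.load("w11pose.npy")
w=cv2.imread("pics/w11.png");s=w.astype(int).sum(2)
g=w.astype(int);ring=((g[:,:,1]-g[:,:,2]<4)&(s>250)&(s<480))
for c in blobs(ring,600,(260,90,365,205)):
    e=cv2.fitEllipse(cv2.convexHull(c));c0=ray(p,e[0],.0455)[0];print("ring",e,c0)
ang=lambda d:np.degrees(np.arctan2(d[...,1],d[...,0]))
V,U=np.mgrid[90:205,255:370];uv=np.c_[U.ravel(),V.ravel()];sv=s[V.ravel(),U.ravel()]
for cc in (c0,np.array([.5574,-.3837])):
    X=ray(p,uv,.0455);d=X-cc;r=np.hypot(*d.T);a=ang(d)
    k=(sv<230)&(r>.028)&(r<.04)&(a<-40)&(a>-80);print("tick",ang(X[k].mean(0)-cc).round(1),k.sum(),(a[k].min(),a[k].max()))
    X=ray(p,uv,.078);d=X-cc;r=np.hypot(*d.T);a=ang(d)
    k=(sv>200)&(r<.0175)&(a<-40)&(a>-80)
    m=X[k].mean(0);u=np.linalg.svd(X[k]-m)[2][0];u=u if u[0]>0 else -u
    print("ptr",m,"line",ang(u).round(1),"from c",ang(m-cc).round(1),k.sum())
A,B=ray(p,[(307.9,156.2),(287.5,170.6)],.078);print("ptr pts",ang(B-A),A,B)
# old tick w10
E
```

```text
ring ((312.54754638671875, 145.85914611816406), (87.45852661132812, 88.03878784179688), 135.66636657714844) [ 0.55755811 -0.38384608]
tick -59.9 23 (np.float64(-63.36893738427219), np.float64(-56.18482713097431))
ptr [ 0.56348663 -0.39267924] line -58.3 from c -56.1 119
tick -59.8 24 (np.float64(-63.21808156215582), np.float64(-56.085304296242136))
ptr [ 0.56342636 -0.39254404] line -58.4 from c -55.7 118
ptr pts -60.2402473321406 [ 0.56026804 -0.38637056] [ 0.56802649 -0.39993967]
```

The pointer is at −58 to −60° and the tick at −60°, so the dial is set. Both weights stand on the middles of the bookmarks, and the robot is clear of everything.

```bash
python3 -c "
from cell import manip
print(manip.sign_off())"
```

```text
the job is handed in; nothing more can be done
None
```

The job is handed in: both bookmarks (only two were there) lie flat across the plate, each with a weight standing on its middle, and the dial pointer is within about 2° of the tick; sign-off returned no verdict.

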